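# Clear the marking press, slide the panel under the punch and mark it

## Task

Take the yellow-handled scraper and wipe the three metal offcuts off the press table, then stand the scraper back on the bench, clear of the table. Slide the aluminium panel (do not lift it) squarely up against the steel fence so that the centre of its red ring mark lies straight under the punch tip, and only then press the red cap down until the punch touches the mark, and let it spring back. Touch the offcuts only with the scraper, and leave the tape roll, the tin and the heat sink where they are.

Things in the scene. Friction and masses are not known exactly. Their poses are not given: they have to be found in the camera images.
- press: Fixed marking press. Origin on the bench straight under the punch tip; x toward the fence (away from the robot), y left along it; turned left 0 to 0.15 rad. Grey table, top 20 mm up, x -125..120, y -150..140 mm. Steel fence at its far side, 18 mm high, y -130..130. Green column 34 mm wide at x 77..107; arm 26 mm wide, 102..128 mm up; round nose at the punch 29 mm wide, 98..132 mm up.
- fence_face (a point): Middle of the fence's face toward the robot, 9 mm above the table: 50 mm beyond the punch tip in the press's x. A panel edge seated here runs along the press's y.
- punch_tip (a point): Point of the punch, 46 mm above the bench (16 mm above the panel's top) when it is up; moves straight down with the cap. Shaft 10 to 15 mm thick.
- punch_cap (a point): Top centre of the red press cap on the punch, 34 mm across, 169 mm above the bench when it is up.
- punch (a joint): Travel of the punch, 0 up, growing as it is pressed down, to 0.018 m at its stop; the point meets the panel's top at 0.016. A light spring (about 1.5 N to start, 4 N when down) lifts it again when released.
- panel: Loose aluminium panel 120 mm (x) by 180 mm (y), 10 mm thick, 0.25 to 0.5 kg, black window and three blue dots, lying on the press table. Origin in the middle of its underside. Starts 25 to 45 mm short of the fence and 55 to 80 mm too far right (press -y), turned up to 0.1 rad. Its mark is 50 mm from its far (+x) edge, as far as the punch tip from the fence.
- mark (a point): Centre of the red ring mark (13 mm across, white inside with a black dot) on the panel's top: at x = +10, y = -10 mm from the panel's middle, 10 mm above its underside.
- scraper: Scraper block: black base 30 mm (its x) by 70 mm (its y), 15 mm high, with an upright yellow handle rib 14 mm thick (x), 60 mm long (y), its top 51 mm above the underside. Origin in the middle of the underside. Stands on the bench in front of the table at the start.
- chip1: Small brass offcut 9 x 7 x 6 mm, 10 g, loose on the left part of the table; origin in the middle of its underside. The offcuts lie left of the panel, about 90 mm left of the punch tip's line and 30 to 65 mm from the fence.
- chip2: Small copper disc offcut, 10 mm across, 6 mm high, beside the brass ones; origin in the middle of its underside.
- chip3: Small brass offcut 9 x 7 x 7 mm, beside the others; origin in the middle of its underside.
- tape: Black tape roll, 55 mm across, 19 mm high, on the bench to the left in front: a bystander. Behind it the fixed card rack, 250 mm tall, fills world x 0.549..0.787, y 0.018..0.30 m.
- tin: Yellow round tin, 44 mm across, 21 mm high, on the bench to the right in front: a bystander. Beside it the fixed blue parts cabinet, 235 mm tall, fills world x 0.255..0.525, y -0.49..-0.338 m; the robot starts close above it.
- heatsink: Black finned heat sink 35 x 40 x 26 mm on the bench to the right behind: a bystander.

How it is judged:
On the way, in this order (a step that is already met when the one before it is completed fails the run):
1. all three offcuts have left the table while the scraper is held in the fingers (height (world z) of each of chip1, chip2, chip3 below 0.012 m and contact force between the fingers and scraper above 1 N), for 0.1 s.
2. the scraper stands on the bench, let go (height (world z) of scraper below 0.006 m and angle between scraper's own z axis and vertical below 0.1 rad and contact force between the fingers and scraper below 0.1 N), for 0.2 s.
3. the panel lies flat and square to the fence with its mark within 4 mm of straight under the punch tip (horizontal distance between mark and punch_tip below 0.004 m and angle between panel's own z axis and vertical below 0.04 rad and angle between the y axis of panel and the y axis of press, either way round below 0.05 rad), for 0.3 s.
4. the punch is pressed down onto the mark (value of joint punch above 0.014 m and horizontal distance between mark and punch_tip below 0.004 m), for 0.1 s.
At the end, for the whole second after the job is handed in: Mark within 4 mm of straight under the punch tip, panel flat on the table, within 0.05 rad of square to the fence, at rest; punch sprung back up (within 3 mm); three offcuts off the table, under 12 mm above the bench; scraper upright on the bench, at rest (all of step 3 and value of joint punch below 0.003 m and linear speed of panel below 0.01 m/s and height (world z) of each of chip1, chip2, chip3 below 0.012 m and height (world z) of scraper below 0.006 m and angle between scraper's own z axis and vertical below 0.1 rad and linear speed of scraper below 0.02 m/s); the robot touches nothing.
It fails at once if the punch pressed more than 6 mm down while the mark is more than 6 mm from under it (value of joint punch above 0.006 m and horizontal distance between mark and punch_tip above 0.006 m).
It fails at once if the panel lifted: its mark more than 12 mm above its height on the table (height (world z) of mark above 0.042 m).
It fails at once if an offcut touched by the fingers with more than 3 N (contact force between the fingers and chip1 above 3 N or contact force between the fingers and chip2 above 3 N or contact force between the fingers and chip3 above 3 N).
It fails at once if the tape roll, the tin or the heat sink moved more than 30 mm (distance of any of tape, tin, heatsink from where it was at the start of the episode above 0.03 m).
It also fails if it takes over 72 s, if anything falls off the work surface, if the arm or the gripper's body presses on something with over 40 N, if the wrist force passes 120 N, or if a joint passes its speed limit or range.

## Robot

A 6-joint arm with a two-finger parallel gripper is mounted at the origin on a cart in front of the work surface, level with it; the furniture and walls round the work are solid. World frame = base frame: x ahead of the robot, y to its left, z up, the work surface at z = 0. Lengths are in m, angles in rad, forces in N, time in s.
With the tool pointing down it reaches from about 0.4 to 0.825 m from the base axis. Payload 7 kg.
Tool frame: the origin (TCP) lies on the centre line of the jaws, within the pads' length; the fingertips stand 19 mm ahead of it and the grasp point (between the pads) is the TCP; z points along the fingers, y is the line along which they close (so a half turn about z gives the same grasp; the last joint's range is limited). The gripper opens to 88 mm and grips with 3 to 60 N. Pads are 19 mm wide; open, the fingers measure 130 mm over their backs; the gripper's body (78 mm by 193 mm) begins 47 mm behind the grasp point.
Start: joints at [1.554, 0.359, 0.012, 0, -1.224, -0.288], TCP at [0.203, 0.644, 0.246] pointing down, gripper open.
Joint ranges: [-3.07, 3.07], [-1.43, 2.12], [-1.02, 1.25], [-3.03, 1.67], [-3.05, -0], [-3.03, 3.03]. Speed limits (rad/s): [2.39, 2.39, 3.01, 3.14, 3.14, 3.14].

## Interface

Orientations are given as [roll, pitch, yaw] about the fixed x, y, z axes, in that order (R = Rz(yaw) Ry(pitch) Rx(roll)).
In Python, from station import arm, imaging, models gives the robot as it stands.
- The arm moves only by the tool play_rows, never from a script. Its arguments are lists of equal length, an entry for each row: "travel": the shift along the tool's x, y, z in units of 25 mm (1.0 is 25 mm), a list of three; "twist": the turn about the tool's z in units of 0.15 rad (1.0 is 0.15 rad). A call has 1 to 8 rows; each row shifts and turns the commanded pose from where the row before left it, along the tool's axes as they then stand; what a row does not reach is not made up. A row lasts 1/8 s, in which the tool goes at most 62.5 mm and 10.7 degrees, less where a joint would pass 70% of its speed; a pose out of reach is approached as far as the arm can. A call with a number of a shift or a turn outside -1 to 1 is refused whole. A call with a gripper value outside its range is refused whole. "fingers" is the opening, from 0 (shut) to 1 (fully open), set as the call begins (left out, the last holds). The fingers move at their own pace and stop on an object; "newtons" is the grip in N (left out, the last holds). Time passes only in rows, so rows that do not move let the fingers close. It gives the time, the measured TCP pose, the force, the opening and the grip force at its end, in the units of the state.
- arm.get_state(): the state, without advancing time (a new reading comes with each control period).
- imaging.grab_frame(name): name is "scene" or "top" or "wrist"; returns a dict with "pixels" (400x640x3 uint8, red, green, blue), "fx", "fy", "cx", "cy" (pixels), "R" (3x3) and "t" (3): a world point X has camera coordinates R X + t; the wrist camera has in their place "T_tool_cam" (4x4, takes a point from camera to tool coordinates, whose origin is the TCP and whose axes are the flange's). Camera axes: x right, y down, z forward; pixel columns grow to the right and rows downward; lengths in m; the calibration is good to about 2 mm. A picture is of the moment at which its call begins: read the wrist's pose just before it. There is no depth.
- arm.job_done(): hands the job in; it is judged then, once.
Trained networks look in the newest picture that a camera, given by its name, has taken for a name from the list of things; names that differ only in an ending like _2 or _b are one class to them, and where a whole thing is asked for, a point or a joint stands for the part that bears it (a point fixed in the world has none). Each returns a list of dicts, best first, with "confidence" (0 to 1); they miss things now and then, are a little off and sometimes report something else, mostly with a low value. They report only what shows in the picture. A call takes as long as a camera call.
- models.boxes_of(name, camera): "extent" ([centre column, centre row, width, height] in pixels, round what is visible of it).
- models.silhouettes(name, camera): "pixels" (400x640 bool, what is visible of it) and "extent" ([centre column, centre row, width, height] in pixels, round what is visible of it).
The state is a dict: "t": time; "q": joint angles; "qd": joint speeds; "joint_efforts": joint torques, N m; "eef_pos": TCP position; "ee_rot": TCP orientation; "force": force on the tool from outside, world axes, zero at the start; "moment": the same for the moment, N m; "width": finger opening in m; "gripper_force": force on a finger pad.
Only numpy, scipy, OpenCV 4.12 (cv2) and the standard library are available. Lean on these libraries where they do the work, as an engineer would, in place of code of your own. Each camera call takes 0.05 s, during which the arm holds its last target. There are 200 camera calls.

## Working session

There is one attempt and no reset: what is moved stays moved. The work goes in short steps, Python scripts to look and compute and a tool call to move; the robot and the scene stay as the last step left them, time stands still between calls to the robot, and variables do not carry over. Pictures are saved under pics/ and viewed, at most 11 in all, crops included, and the job is handed in when it is done.

Besides the shell and the picture viewer there is one more tool, called after "Emit:" by a JSON object that holds its "api" and its "payload", one argument or row to a line. play_rows: Moves the arm, as the interface text tells. Shifts and turns lie within -1 to 1; 1 stands for 25 mm of shift or 0.15 rad of turn. Its arguments: {"type":"object","properties":{"travel":{"type":"array","items":{"type":"array","items":{"type":"number"}}},"twist":{"type":"array","items":{"type":"number"}},"fingers":{"type":"number"},"newtons":{"type":"number"}},"required":["travel","twist"]}

```bash
mkdir -p pics; cat > h.py <<'E'
import numpy as np,cv2
from station import arm,imaging,models
def grab(n,save=None):
    f=imaging.grab_frame(n)
    if save: cv2.imwrite('pics/'+save,f['pixels'][:,:,::-1])
    return f
def ray(f,u,v,z):
    R=np.array(f['R']);t=np.array(f['t'])
    c=-R.T@t; d=R.T@np.array([(u-f['cx'])/f['fx'],(v-f['cy'])/f['fy'],1])
    return c+d*(z-c[2])/d[2]
def proj(f,X):
    p=np.array(f['R'])@np.array(X)+np.array(f['t'])
    return np.array([f['fx']*p[0]/p[2]+f['cx'],f['fy']*p[1]/p[2]+f['cy']])
E
python3 - <<'E'
from h import *
s=arm.get_state();print({k:np.round(s[k],3).tolist() for k in s})
for c in ('top','scene'):
    f=grab(c,c+'1.png');R=np.array(f['R']);print(c,-R.T@np.array(f['t']),R[2])
    for n,z in [('press',.02),('punch_cap',.169),('panel',.03),('mark',.03),('scraper',.03),('chip1',.023),('chip2',.023),('chip3',.023),('tape',.01),('tin',.01),('heatsink',.013)]:
        for b in models.boxes_of(n,c)[:2]:
            e=b['extent'];print(n,round(b['confidence'],2),np.round(e),ray(f,e[0],e[1],z).round(4))
E
```

```text
{'t': 0.0, 'q': [1.554, 0.359, 0.011, -0.0, -1.224, -0.288], 'qd': [0.001, 0.0, -0.001, -0.0, -0.001, -0.001], 'joint_efforts': [0.002, -58.272, 29.304, 6.997, 0.007, -0.0], 'eef_pos': [0.202, 0.643, 0.245], 'ee_rot': [3.14, -0.0, -0.305], 'force': [-0.055, -0.673, -0.368], 'moment': [-0.033, 0.006, 0.009], 'gripper_force': 0.0, 'width': 0.088}
top [ 0.46275829 -0.168058    1.02068598] [ 0.11175009 -0.03097875 -0.99325336]
press 0.69 [312. 179. 134. 117.] [ 0.6268 -0.1843  0.02  ]
press 0.53 [311. 167.  16.  16.] [ 0.6544 -0.1827  0.02  ]
punch_cap 0.57 [310. 165.  19.  15.] [ 0.63   -0.1782  0.169 ]
panel 0.73 [341. 188.  84.  58.] [ 0.6075 -0.253   0.03  ]
mark 0.8 [341. 188.  84.  63.] [ 0.6065 -0.2512  0.03  ]
scraper 0.7 [271. 269.  34.  13.] [ 0.4187 -0.0996  0.03  ]
scraper 0.2 [310. 165.  16.  15.] [ 0.6566 -0.1785  0.03  ]
tape 0.55 [202. 244.  28.  26.] [0.4681 0.0623 0.01  ]
tin 0.83 [354. 273.  19.  24.] [ 0.4138 -0.2893  0.01  ]
heatsink 0.81 [416. 159.  24.  21.] [ 0.6839 -0.4313  0.013 ]
scene [ 1.61444485 -0.40365277  0.83929033] [-0.82177618  0.15740518 -0.54763812]
press 0.86 [330. 250. 137.  96.] [ 0.6314 -0.1763  0.02  ]
press 0.29 [300. 248.  71.  45.] [ 0.6081 -0.2528  0.02  ]
punch_cap 0.5 [329. 220.  16.  43.] [ 0.6991 -0.1951  0.169 ]
panel 0.86 [299. 251.  72.  46.] [ 0.6291 -0.2595  0.03  ]
mark 0.59 [298. 248.  74.  45.] [ 0.6171 -0.2605  0.03  ]
scraper 0.81 [342. 202.  18.  23.] [ 0.4246 -0.0931  0.03  ]
tape 0.68 [397. 211.  15.  13.] [0.4769 0.0635 0.01  ]
tin 0.66 [278. 212.  13.  12.] [ 0.4129 -0.2877  0.01  ]
heatsink 0.85 [234. 276.  17.  20.] [ 0.6785 -0.4314  0.013 ]
```

```bash
python3 -c "
import cv2
a=cv2.imread('pics/top1.png')[110:310,170:450]
cv2.imwrite('pics/top1c.png',cv2.resize(a,(800,571),interpolation=cv2.INTER_CUBIC))
a=cv2.imread('pics/scene1.png');cv2.imwrite('pics/s1c.png',a)"
```

```text
(no output)
```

View pics/top1c.png

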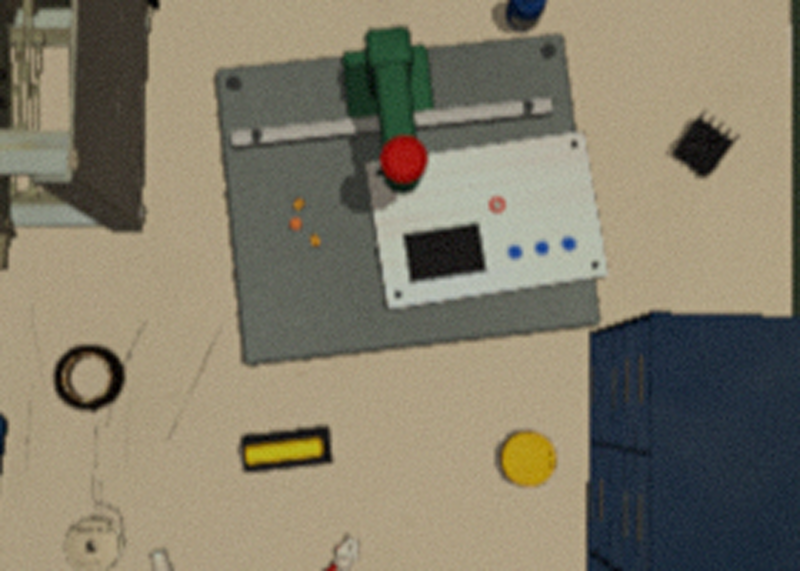

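View pics/s1c.png

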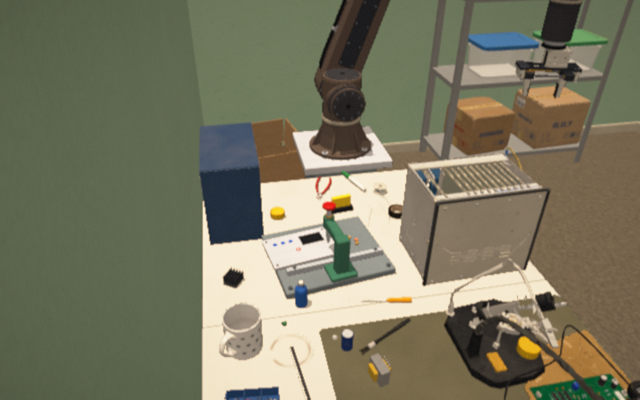

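The top view shows the table with the fence behind it (crop px 233..552, 130). The chips are at (298,204), (295,224) and (315,240), and the mark is at (497,204). The scraper is at (285,449) with its long side roughly along world y. The tape is on the left and the tin on the right.

```bash
python3 - <<'E'
from h import *
f=grab('top')
P=lambda x,y,z:ray(f,170+x/2.857,110+y/2.857,z)[:2]
from scipy.optimize import least_squares
obs=np.array([P(217,70,.02),P(563,35,.02),P(600,325,.02),P(245,363,.02)])
mod=np.array([[120,140],[120,-150],[-125,-150],[-125,140]])/1000
def T(p,m): c,s=np.cos(p[2]),np.sin(p[2]); return m@np.array([[c,s],[-s,c]])+p[:2]
r=least_squares(lambda p:(T(p,mod)-obs).ravel(),[.63,-.18,0]);p=r.x
print('press',p,'res mm',(r.fun*1000).round(1))
inv=lambda w:(w-p[:2])@np.array([[np.cos(p[2]),-np.sin(p[2])],[np.sin(p[2]),np.cos(p[2])]])
print('cap',P(404,160,.169),inv(P(404,160,.169)))
for n,(x,y,z) in dict(c1=(298,204,.026),c2=(295,224,.026),c3=(315,240,.026),mark=(497,204,.03),pa=(367,166,.03),pb=(583,133,.03),pc=(605,275,.03),pd=(388,307,.03),fl=(233,146,.038),fr=(552,112,.038),sa=(240,436,.015),sb=(330,428,.015),sc=(331,458,.015),sd=(243,470,.015),h1=(245,455,.051),h2=(323,447,.051)).items():
    w=P(x,y,z);print(n,w.round(4),(inv(w)*1000).round(1))
E
```

```text
press [ 0.62916115 -0.1808633   0.13904895] res mm [ 1.9  1.8  1.7 -1.4 -1.2 -1.6 -2.4  1.2]
cap [ 0.62829291 -0.18049769] [-0.00080919  0.00048242]
c1 [ 0.6171 -0.0983] [-0.5 83.5]
c2 [ 0.6008 -0.0965] [-16.4  87.5]
c3 [ 0.5883 -0.113 ] [-31.   72.8]
mark [ 0.6219 -0.2586] [-18. -76.]
pa [ 0.6494 -0.1528] [23.9 25. ]
pb [ 0.6827 -0.3275] [  32.7 -152.7]
pc [ 0.5671 -0.3469] [ -84.5 -155.9]
pd [ 0.5359 -0.1733] [-91.3  20.4]
fl [ 0.6603 -0.0455] [ 49.6 129.7]
fr [ 0.6973 -0.3008] [  50.9 -128.3]
sa [ 0.4305 -0.0588] [-179.9  148.4]
sb [ 0.4387 -0.1301] [-181.6   76.7]
sc [ 0.4151 -0.1318] [-205.2   78.3]
sd [ 0.4038 -0.0623] [-206.8  148.6]
h1 [ 0.4173 -0.0671] [-194.1  142. ]
h2 [ 0.425  -0.1266] [-194.7   82. ]
```

```bash
cat >> h.py <<'E'
PR=np.array([.6290,-.1808,.139])
def w(x,y,p=PR): c,s=np.cos(p[2]),np.sin(p[2]);return np.array([p[0]+c*x-s*y,p[1]+s*x+c*y])
def inv(q,p=PR):
    c,s=np.cos(p[2]),np.sin(p[2]);d=np.asarray(q)[:2]-p[:2];return np.array([c*d[0]+s*d[1],-s*d[0]+c*d[1]])
def plan(goals,start=None):
    """goals: list of (x,y,z,yaw) world; prints rows"""
    s=arm.get_state();cur=np.r_[s['eef_pos'],s['ee_rot'][2]] if start is None else np.array(start,float)
    print('t',round(s['t'],2),'at',cur.round(4),'press mm',(inv(cur)*1000).round(1))
    for g in goals:
        g=np.array(g,float);d=g-cur;n=max(1,int(np.ceil(max(abs(d[3])/.15,np.linalg.norm(d[:2])/.0248,abs(d[2])/.025)-1e-6)))
        rows=[];tw=[]
        for i in range(n):
            st=(g-cur)/(n-i);y=cur[3]
            X=np.array([np.cos(y),np.sin(y),0]);Y=np.array([np.sin(y),-np.cos(y),0])
            r=np.array([st[:3]@X,st[:3]@Y,-st[2]])/.025;r=r.round(2).clip(-1,1);t=np.clip(round(-st[3]/.15,2),-1,1)
            cur[:3]+=.025*(r[0]*X+r[1]*Y+r[2]*np.array([0,0,-1]));cur[3]-=.15*t
            rows.append(r.tolist());tw.append(float(t))
        for k in range(0,n,8): print(rows[k:k+8],tw[k:k+8])
        print('  ->',cur.round(4))
E
python3 -c "
from h import *
plan([(.40,.36,.30,-.8),(.4215,-.0965,.30,-1.44),(.4215,-.0965,.12,-1.44)])"
```

```text
t 1.25 at [ 0.2026  0.6439  0.2456 -0.3048] press mm [-308.   875.8]
[[0.78, 0.6, -0.16], [0.8, 0.58, -0.16], [0.82, 0.55, -0.15], [0.84, 0.52, -0.16], [0.86, 0.49, -0.15], [0.88, 0.45, -0.16], [0.89, 0.42, -0.15], [0.91, 0.39, -0.16]] [0.24, 0.24, 0.24, 0.23, 0.24, 0.23, 0.24, 0.23]
[[0.92, 0.36, -0.15], [0.93, 0.33, -0.16], [0.94, 0.3, -0.15], [0.95, 0.26, -0.16], [0.97, 0.23, -0.15], [0.97, 0.19, -0.16]] [0.24, 0.23, 0.24, 0.23, 0.24, 0.23]
  -> [ 0.4001  0.36    0.3001 -0.7998]
[[0.72, 0.64, 0.0], [0.74, 0.61, 0.0], [0.76, 0.59, 0.0], [0.78, 0.56, 0.0], [0.8, 0.54, 0.0], [0.82, 0.51, 0.0], [0.83, 0.48, 0.0], [0.85, 0.45, 0.0]] [0.22, 0.22, 0.23, 0.22, 0.23, 0.22, 0.23, 0.22]
[[0.86, 0.42, 0.0], [0.88, 0.39, 0.0], [0.89, 0.36, 0.0], [0.9, 0.33, 0.0], [0.91, 0.3, 0.0], [0.93, 0.27, 0.0], [0.93, 0.24, 0.0], [0.94, 0.21, 0.0]] [0.23, 0.22, 0.23, 0.22, 0.23, 0.22, 0.23, 0.22]
[[0.95, 0.18, 0.0], [0.95, 0.15, 0.0], [0.96, 0.12, 0.0]] [0.23, 0.22, 0.23]
  -> [ 0.4215 -0.0965  0.3001 -1.4403]
[[0.0, -0.0, 0.9], [0.0, -0.0, 0.9], [0.0, -0.0, 0.9], [0.0, -0.0, 0.9], [0.0, -0.0, 0.9], [0.0, -0.0, 0.9], [0.0, -0.0, 0.9], [0.0, -0.0, 0.9]] [-0.0, -0.0, -0.0, -0.0, -0.0, -0.0, -0.0, -0.0]
  -> [ 0.4215 -0.0965  0.1201 -1.4403]
```

Emit:
{"api": "play_rows", "payload": {
  "travel": [
    [0.78, 0.6, -0.16],
    [0.8, 0.58, -0.16],
    [0.82, 0.55, -0.15],
    [0.84, 0.52, -0.16],
    [0.86, 0.49, -0.15],
    [0.88, 0.45, -0.16],
    [0.89, 0.42, -0.15],
    [0.91, 0.39, -0.16]
  ],
  "twist": [0.24, 0.24, 0.24, 0.23, 0.24, 0.23, 0.24, 0.23],
  "fingers": 1
}}

```text
t: 2.25
eef_pos: [0.3163, 0.4804, 0.277]
ee_rot: [3.142, -0.0, -0.591]
force: [-0.4, 0.4, 0.6]
width: 0.0876
gripper_force: 0.0
```

Emit:
{"api": "play_rows", "payload": {
  "travel": [
    [0.92, 0.36, -0.15],
    [0.93, 0.33, -0.16],
    [0.94, 0.3, -0.15],
    [0.95, 0.26, -0.16],
    [0.97, 0.23, -0.15],
    [0.97, 0.19, -0.16]
  ],
  "twist": [0.24, 0.23, 0.24, 0.23, 0.24, 0.23]
}}

```text
t: 3.0
eef_pos: [0.4009, 0.3586, 0.3003]
ee_rot: [-3.142, 0.0, -0.802]
force: [-0.0, 0.3, -0.2]
width: 0.0881
gripper_force: 0.0
```

Emit:
{"api": "play_rows", "payload": {
  "travel": [
    [0.72, 0.64, 0],
    [0.74, 0.61, 0],
    [0.76, 0.59, 0],
    [0.78, 0.56, 0],
    [0.8, 0.54, 0],
    [0.82, 0.51, 0],
    [0.83, 0.48, 0],
    [0.85, 0.45, 0]
  ],
  "twist": [0.22, 0.22, 0.23, 0.22, 0.23, 0.22, 0.23, 0.22]
}}

```text
t: 4.0
eef_pos: [0.409, 0.1663, 0.3001]
ee_rot: [-3.141, 0.0, -1.07]
force: [0.4, -0.3, 0.1]
width: 0.0876
gripper_force: 0.0
```

Emit:
{"api": "play_rows", "payload": {
  "travel": [
    [0.86, 0.42, 0],
    [0.88, 0.39, 0],
    [0.89, 0.36, 0],
    [0.9, 0.33, 0],
    [0.91, 0.3, 0],
    [0.93, 0.27, 0],
    [0.93, 0.24, 0],
    [0.94, 0.21, 0]
  ],
  "twist": [0.23, 0.22, 0.23, 0.22, 0.23, 0.22, 0.23, 0.22]
}}

```text
t: 5.0
eef_pos: [0.418, -0.0256, 0.3001]
ee_rot: [-3.141, 0.0, -1.34]
force: [0.7, -0.4, 0.1]
width: 0.0881
gripper_force: 0.0
```

Emit:
{"api": "play_rows", "payload": {
  "travel": [
    [0.95, 0.18, 0],
    [0.95, 0.15, 0],
    [0.96, 0.12, 0],
    [0, 0, 0],
    [0, 0, 0]
  ],
  "twist": [0.23, 0.22, 0.23, 0, 0]
}}

```text
t: 5.62
eef_pos: [0.4212, -0.0968, 0.3]
ee_rot: [3.142, 0.0, -1.441]
force: [0.5, -0.3, -0.2]
width: 0.0878
gripper_force: 0.0
```

```bash
cat >> h.py <<'E'
def wgrab(save=None):
    s=arm.get_state();f=imaging.grab_frame('wrist')
    from scipy.spatial.transform import Rotation as Ro
    T=np.eye(4);T[:3,:3]=Ro.from_euler('xyz',s['ee_rot']).as_matrix();T[:3,3]=s['eef_pos']
    C=np.linalg.inv(T@np.array(f['T_tool_cam']));f['R']=C[:3,:3];f['t']=C[:3,3]
    if save: cv2.imwrite('pics/'+save,f['pixels'][:,:,::-1])
    return f
E
python3 -c "
from h import *
f=wgrab('w1.png');print(np.array(f['T_tool_cam']).round(3),f['fx'])
for n,z in [('scraper',.03),('chip1',.023),('chip2',.023),('chip3',.023),('panel',.03),('mark',.03),('tin',.01)]:
    for b in models.silhouettes(n,'wrist')[:2]:
        e=b['extent'];print(n,round(b['confidence'],2),np.round(e),ray(f,e[0],e[1],z).round(4))
        if n=='scraper':
            print(cv2.minAreaRect(np.argwhere(b['pixels'])[:,::-1].astype(np.float32)))
plan([(.4215,-.0965,.12,-1.44)])"
```

```text
[[ 0.001 -0.968 -0.25   0.068]
 [ 1.     0.     0.001  0.001]
 [-0.001 -0.25   0.968 -0.138]
 [ 0.     0.     0.     1.   ]] 343.49179326566326
scraper 0.97 [322. 163.  25.  58.] [ 0.4162 -0.1037  0.03  ]
((317.5, 165.0), (58.0, 23.0), 90.0)
chip1 0.51 [182. 134.   8.   4.] [ 0.5853 -0.1162  0.023 ]
chip1 0.41 [158. 144.   9.   9.] [ 0.6133 -0.1007  0.023 ]
chip2 0.51 [182. 134.   8.   4.] [ 0.5853 -0.1162  0.023 ]
chip2 0.41 [158. 144.   9.   9.] [ 0.6133 -0.1007  0.023 ]
chip3 0.51 [182. 134.   8.   4.] [ 0.5853 -0.1162  0.023 ]
chip3 0.41 [158. 144.   9.   9.] [ 0.6133 -0.1007  0.023 ]
panel 0.86 [169.  48. 124.  96.] [ 0.6001 -0.2089  0.03  ]
panel 0.28 [132.  93. 263. 186.] [ 0.6408 -0.1553  0.03  ]
mark 0.67 [169.  47. 122.  94.] [ 0.5998 -0.2098  0.03  ]
tin 0.95 [343.  10.  41.  19.] [ 0.4147 -0.2767  0.01  ]
t 6.03 at [ 0.4215 -0.0962  0.3001 -1.4396] press mm [-193.8  112.6]
[[0.0, 0.0, 0.9], [0.0, 0.0, 0.9], [0.0, 0.0, 0.9], [0.0, 0.0, 0.9], [0.0, 0.0, 0.9], [0.0, 0.0, 0.9], [0.01, 0.0, 0.9], [0.0, 0.0, 0.9]] [0.0, 0.0, 0.0, 0.0, 0.0, 0.0, 0.0, 0.0]
  -> [ 0.4215 -0.0964  0.1201 -1.4396]
```

View pics/w1.png

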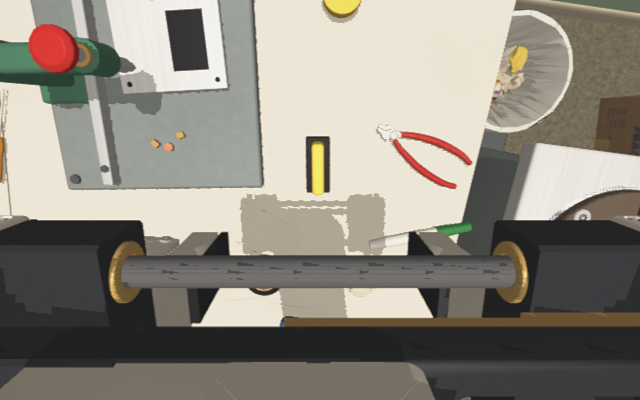

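The scraper rib top is centred near (318,168) and the chips are at (155,143), (168,147) and (180,135). The fence face is near column 108. The table's front-left corner is at (262,186) and its back-left corner at (70,188).

```bash
python3 - <<'E'
from h import *
f=wgrab()
for n,u,v,z in [('h',318,168,.051),('hA',318,143,.051),('hB',318,194,.051),('base',318,137,.015),('c1',155,143,.023),('c2',168,147,.023),('c3',180,135,.023),('fence',112,140,.038),('tabFL',262,186,.02),('tabBL',70,188,.02),('panFL',227,88,.03),('panBL',123,93,.03)]:
    q=ray(f,u,v,z);print(n,q.round(4),(inv(q)*1000).round(1))
E
```

```text
h [ 0.4206 -0.1005  0.051 ] [-195.3  108.4]
hA [ 0.4243 -0.1284  0.051 ] [-195.5   80.2]
hB [ 0.4166 -0.0703  0.051 ] [-195.   138.9]
base [ 0.4248 -0.1323  0.015 ] [-195.5   76.3]
c1 [ 0.6175 -0.1002  0.023 ] [-0.2 81.4]
c2 [ 0.602  -0.0975  0.023 ] [-15.2  86.2]
c3 [ 0.5881 -0.1137  0.023 ] [-31.2  72.2]
fence [ 0.6599 -0.0995  0.038 ] [41.8 76.2]
tabFL [ 0.4861 -0.0638  0.02  ] [-125.3  135.7]
tabBL [ 0.7232 -0.0299  0.02  ] [114.2 136.4]
panFL [ 0.5344 -0.1742  0.03  ] [-92.8  19.6]
panBL [ 0.6512 -0.1533  0.03  ] [25.8 24.2]
```

Emit:
{"api": "play_rows", "payload": {
  "travel": [
    [0, 0, 0.9],
    [0, 0, 0.9],
    [0, 0, 0.9],
    [0, 0, 0.9],
    [0, 0, 0.9],
    [0, 0, 0.9],
    [0, 0, 0.9],
    [0, 0, 0.9]
  ],
  "twist": [0, 0, 0, 0, 0, 0, 0, 0]
}}

```text
t: 7.08
eef_pos: [0.4216, -0.0964, 0.1195]
ee_rot: [-3.141, -0.0, -1.44]
force: [0.8, 0.1, -0.1]
width: 0.0876
gripper_force: 0.0
```

Emit:
{"api": "play_rows", "payload": {
  "travel": [
    [0.1, 0, 0.78],
    [0, 0, 0.78],
    [0, 0, 0.78],
    [0, 0, 0.76]
  ],
  "twist": [0, 0, 0, 0]
}}

```text
t: 7.58
eef_pos: [0.4221, -0.0988, 0.042]
ee_rot: [-3.141, -0.0, -1.44]
force: [-0.7, -0.2, 0.2]
width: 0.0877
gripper_force: 0.0
```

Emit:
{"api": "play_rows", "payload": {
  "travel": [
    [0, 0, 0],
    [0, 0, 0],
    [0, 0, 0],
    [0, 0, 0],
    [0, 0, 0],
    [0, 0, 0],
    [0, 0, 0],
    [0, 0, 0]
  ],
  "twist": [0, 0, 0, 0, 0, 0, 0, 0],
  "fingers": 0,
  "newtons": 40
}}

```text
t: 8.57
eef_pos: [0.4218, -0.099, 0.0426]
ee_rot: [-3.142, -0.0, -1.44]
force: [0.9, 0.2, -1.2]
width: 0.0136
gripper_force: 40.0
```

```bash
python3 -c "
from h import *
yaw=PR[2]-np.pi/2
s=arm.get_state();g=(s['eef_pos'],s['ee_rot'],s['width'],s['gripper_force']);print(g)
z0=s['eef_pos'][2]
a=w(-.15,.110);b=w(.024,.080)
plan([(*inv([0,0])*0+s['eef_pos'][:2],z0+.10,s['ee_rot'][2]),(*b,z0+.10,yaw),(*b,z0+.0215,yaw)])"
```

```text
(array([ 0.42184397, -0.09895861,  0.04256594]), array([-3.14151861e+00, -2.19783230e-05, -1.44025693e+00]), 0.013649502267706002, 40.02251386642456)
t 8.57 at [ 0.4218 -0.099   0.0426 -1.4403] press mm [-193.8  109.8]
[[0.0, 0.0, -1.0], [0.0, 0.0, -1.0], [0.0, 0.0, -1.0], [0.0, 0.0, -1.0]] [-0.0, -0.0, -0.0, -0.0]
  -> [ 0.4218 -0.099   0.1426 -1.4403]
[[0.12, -0.97, -0.0], [0.13, -0.97, -0.0], [0.13, -0.97, -0.0], [0.13, -0.97, -0.0], [0.13, -0.97, -0.0], [0.13, -0.97, -0.0], [0.13, -0.97, -0.0], [0.13, -0.96, -0.0]] [-0.01, -0.01, -0.01, -0.0, -0.01, -0.0, -0.01, -0.0]
[[0.13, -0.97, -0.0]] [-0.01]
  -> [ 0.6418 -0.0983  0.1426 -1.4313]
[[-0.0, 0.0, 0.78], [-0.0, 0.0, 0.79], [-0.0, 0.0, 0.78], [-0.0, 0.0, 0.79]] [0.0, 0.0, 0.0, 0.0]
  -> [ 0.6418 -0.0983  0.0641 -1.4313]
```

Emit:
{"api": "play_rows", "payload": {
  "travel": [
    [0, 0, -1],
    [0, 0, -1],
    [0, 0, -1],
    [0, 0, -1]
  ],
  "twist": [0, 0, 0, 0]
}}

```text
t: 9.07
eef_pos: [0.4214, -0.099, 0.1432]
ee_rot: [3.141, 0.0, -1.44]
force: [0.6, -0.0, -1.5]
width: 0.0137
gripper_force: 40.0
```

Emit:
{"api": "play_rows", "payload": {
  "travel": [
    [0.1, -0.97, 0],
    [0.1, -0.97, 0],
    [0.1, -0.97, 0],
    [0.1, -0.97, 0],
    [0.1, -0.97, 0],
    [0.1, -0.97, 0],
    [0.1, -0.97, 0],
    [0.1, -0.97, 0]
  ],
  "twist": [-0.01, -0.01, -0.01, 0, -0.01, 0, -0.01, -0.01]
}}

```text
t: 10.07
eef_pos: [0.6171, -0.0927, 0.1419]
ee_rot: [3.14, 0.0, -1.431]
force: [0.6, 0.4, -0.6]
width: 0.0136
gripper_force: 40.0
```

Emit:
{"api": "play_rows", "payload": {
  "travel": [
    [0.1, -0.97, 0],
    [0, 0, 0],
    [0, 0, 0]
  ],
  "twist": [0, 0, 0]
}}

```text
t: 10.45
eef_pos: [0.6402, -0.0918, 0.1418]
ee_rot: [3.14, 0.0, -1.432]
force: [0.9, 0.1, -0.5]
width: 0.0136
gripper_force: 40.0
```

```bash
python3 -c "
from h import *
plan([(*w(.024,.088),.1426,PR[2]-np.pi/2)])
f=grab('top','t2.png');a=f['pixels'][120:260,200:380,::-1];cv2.imwrite('pics/t2c.png',cv2.resize(a,(720,560),interpolation=cv2.INTER_CUBIC))"
```

```text
t 10.45 at [ 0.6402 -0.0918  0.1418 -1.4315] press mm [23.5 86.5]
[[-0.06, -0.02, -0.03]] [0.0]
  -> [ 0.6405 -0.0903  0.1426 -1.4315]
```

Emit:
{"api": "play_rows", "payload": {
  "travel": [
    [0, 0, 0.78],
    [0, 0, 0.78],
    [0, 0, 0.78],
    [0, 0, 0.7],
    [0, 0, 0.1],
    [0, 0, 0]
  ],
  "twist": [0, 0, 0, 0, 0, 0]
}}

```text
t: 11.25
eef_pos: [0.6413, -0.0919, 0.0644]
ee_rot: [-3.141, -0.0, -1.431]
force: [-0.6, 0.1, -1.6]
width: 0.0134
gripper_force: 40.0
```

Emit:
{"api": "play_rows", "payload": {
  "travel": [
    [0, 0.4, 0.04],
    [0, 0.5, 0],
    [0, 0.5, 0],
    [0, 0.5, 0],
    [0, 0.5, 0],
    [0, 0.5, 0],
    [0, 0.5, 0],
    [0, 0.5, 0]
  ],
  "twist": [0, 0, 0, 0, 0, 0, 0, 0]
}}

```text
t: 12.25
eef_pos: [0.5437, -0.1055, 0.0631]
ee_rot: [-3.142, -0.0, -1.431]
force: [0.6, -0.7, -1.1]
width: 0.0136
gripper_force: 40.0
```

Emit:
{"api": "play_rows", "payload": {
  "travel": [
    [0, 0.5, 0],
    [0, 0.5, 0],
    [0, 0.5, 0],
    [0, 0.5, 0],
    [0, 0.5, 0],
    [0, 0.5, 0],
    [0, 0, 0],
    [0, 0, 0]
  ],
  "twist": [0, 0, 0, 0, 0, 0, 0, 0]
}}

```text
t: 13.25
eef_pos: [0.4708, -0.1158, 0.0633]
ee_rot: [-3.141, -0.0, -1.431]
force: [0.2, -0.5, -2.2]
width: 0.0137
gripper_force: 40.0
```

```bash
python3 -c "
from h import *
plan([])
f=grab('scene','s3.png')
for c in ('top','scene'):
  f=grab(c)
  for n in ('chip1','chip2','chip3'):
    for b in models.boxes_of(n,c)[:3]: e=b['extent'];q=ray(f,e[0],e[1],.003);print(c,n,round(b['confidence'],2),np.round(e),q.round(3),(inv(q)*1000).round())
f=wgrab('w3.png')
for n in ('chip1','chip2'):
    for b in models.boxes_of(n,'wrist')[:3]: e=b['extent'];q=ray(f,e[0],e[1],.003);print(n,round(b['confidence'],2),np.round(e),q.round(3),(inv(q)*1000).round())
"
```

```text
t 13.25 at [ 0.4708 -0.1158  0.0633 -1.431 ] press mm [-147.7   86.3]
scene chip1 0.34 [329. 221.  19.  42.] [ 0.476 -0.146  0.003] [-146.   55.]
scene chip2 0.34 [329. 221.  19.  42.] [ 0.476 -0.146  0.003] [-146.   55.]
scene chip3 0.34 [329. 221.  19.  42.] [ 0.476 -0.146  0.003] [-146.   55.]
```

View pics/w3.png

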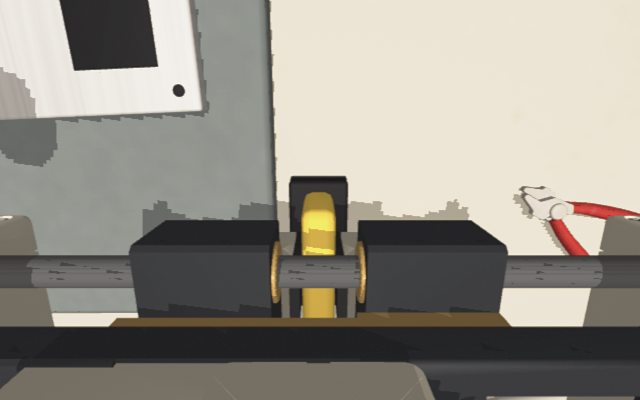

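The left part of the table is empty (columns 140–270). The chips are hidden below the scraper and gripper, so I'll lift, move right, and look again.

Emit:
{"api": "play_rows", "payload": {
  "travel": [
    [0, 0, -1],
    [0, 0, -1],
    [0, 0, -1],
    [0, 0, -1]
  ],
  "twist": [0, 0, 0, 0]
}}

```text
t: 14.35
eef_pos: [0.4701, -0.1158, 0.1639]
ee_rot: [3.142, 0.0, -1.431]
force: [0.2, -0.4, -1.5]
width: 0.0138
gripper_force: 40.0
```

Emit:
{"api": "play_rows", "payload": {
  "travel": [
    [0.82, 0.42, 0],
    [0.82, 0.42, 0],
    [0.82, 0.42, 0],
    [0.82, 0.42, 0],
    [0, 0, 0],
    [0, 0, 0]
  ],
  "twist": [0, 0, 0, 0, 0, 0]
}}

```text
t: 15.1
eef_pos: [0.4401, -0.2027, 0.163]
ee_rot: [-3.142, 0.0, -1.432]
force: [-0.4, 0.3, -1.8]
width: 0.0136
gripper_force: 40.0
```

```bash
python3 -c "
from h import *
plan([])
for c in ('top','scene'):
  f=grab(c,c+'4.png')
  for n in ('chip1','chip2','chip3'):
    for b in models.boxes_of(n,c)[:3]: e=b['extent'];q=ray(f,e[0],e[1],.003);print(c,n,round(b['confidence'],2),np.round(e),q.round(3),(inv(q)*1000).round())
a=cv2.imread('pics/top4.png')[180:290,200:360];b=cv2.imread('pics/scene4.png')[160:270,280:440]
cv2.imwrite('pics/c4.png',np.vstack([cv2.resize(a,(436,300),interpolation=2),cv2.resize(b,(436,300),interpolation=2)]))"
```

```text
t 15.1 at [ 0.4401 -0.2027  0.163  -1.4318] press mm [-190.1    4.4]
```

View pics/c4.png

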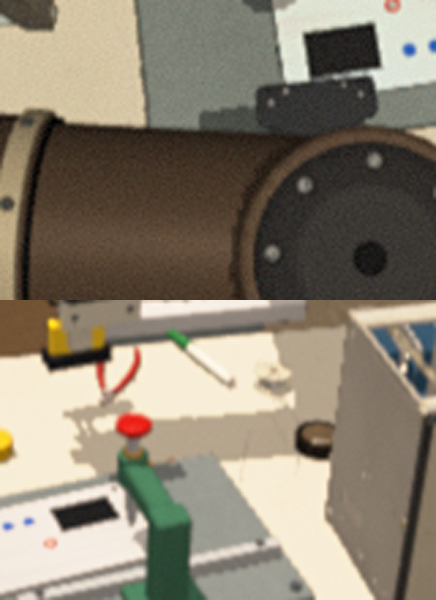

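The table's left part looks empty. An orange speck shows at about (342,219) in the scene view, near the front edge.

```bash
python3 -c "
from h import *
f=grab('scene')
im=f['pixels'].astype(int)
for z in (.003,.023):
  q=ray(f,342.4,218.7,z);print(z,q.round(4),(inv(q)*1000).round(1))
print(proj(f,[*w(-.125,.085),.02]),im[214:224,336:350,0]-im[214:224,336:350,2])"
```

```text
0.003 [ 0.4736 -0.1042  0.003 ] [-143.3   97.4]
0.023 [ 0.5009 -0.1113  0.023 ] [-117.2   86.5]
[340.89186501 218.17221463] [[42 40 41 41 41 40 42 41 40 40 41 40 41 42]
 [40 41 42 41 41 40 41 40 41 40 41 41 40 40]
 [41 39 41 40 40 40 43 43 41 41 41 41 40 39]
 [42 42 41 41 41 47 55 50 43 39 36 35 32 29]
 [45 41 40 39 42 53 63 53 38 30 25 21 19 17]
 [50 37 32 29 33 39 39 31 24 16 12 12 12 11]
 [36 24 20 17 16 14 13 13 10  8  8 10 10 11]
 [13  8  8  8  7  5  6  5  6  5  7  9 10 11]
 [-1  5  8  8  7  6  7  8  6  6  5  8 11 10]
 [-9  1  7  8  9  7  8  6  5  6  6  7  9 10]]
```

Emit:
{"api": "play_rows", "payload": {
  "travel": [
    [0, 0, 1],
    [0, 0, 1],
    [0, 0, 1],
    [0, 0, 1],
    [0, 0, 0.5],
    [0, 0, 0.26],
    [0, 0, 0.06],
    [0, 0, 0]
  ],
  "twist": [0, 0, 0, 0, 0, 0, 0, 0]
}}

```text
t: 16.55
eef_pos: [0.4405, -0.2029, 0.0431]
ee_rot: [-3.141, -0.0, -1.431]
force: [0.1, -0.4, -1.0]
width: 0.0139
gripper_force: 40.0
```

Emit:
{"api": "play_rows", "payload": {
  "travel": [
    [0, 0, 0.03],
    [0, 0, 0]
  ],
  "twist": [0, 0]
}}

```text
t: 16.8
eef_pos: [0.4406, -0.2029, 0.0425]
ee_rot: [-3.14, -0.0, -1.431]
force: [-0.9, 0.7, 5.3]
width: 0.014
gripper_force: 40.0
```

Emit:
{"api": "play_rows", "payload": {
  "travel": [
    [0, 0, 0],
    [0, 0, 0],
    [0, 0, 0],
    [0, 0, 0],
    [0, 0, 0],
    [0, 0, 0]
  ],
  "twist": [0, 0, 0, 0, 0, 0],
  "fingers": 0.7
}}

```text
t: 17.55
eef_pos: [0.4401, -0.2029, 0.0418]
ee_rot: [3.142, -0.0, -1.431]
force: [-0.1, -0.2, -0.2]
width: 0.0607
gripper_force: 0.0
```

Emit:
{"api": "play_rows", "payload": {
  "travel": [
    [0, 0, -1],
    [0, 0, -1],
    [0, 0, -1],
    [0, 0, -1],
    [0, 0, -1],
    [0, 0, -1]
  ],
  "twist": [0, 0, 0, 0, 0, 0]
}}

```text
t: 18.3
eef_pos: [0.4399, -0.2028, 0.1927]
ee_rot: [-3.142, 0.0, -1.431]
force: [-0.2, -0.5, -0.8]
width: 0.0617
gripper_force: 0.0
```

Emit:
{"api": "play_rows", "payload": {
  "travel": [
    [-1, -0.4, -0.5],
    [-1, -0.4, -0.5],
    [-1, -0.4, -0.5],
    [-1, -0.4, -0.5],
    [-1, 0, -0.5],
    [-1, 0, -0.5],
    [0, 0, 0],
    [0, 0, 0]
  ],
  "twist": [0, 0, 0, 0, 0, 0, 0, 0]
}}

```text
t: 19.3
eef_pos: [0.4586, -0.0488, 0.2665]
ee_rot: [3.141, 0.0, -1.431]
force: [0.5, -0.4, 0.5]
width: 0.0611
gripper_force: 0.0
```

```bash
python3 -c "
from h import *
plan([])
f=wgrab('w5.png')
for n,z in (('chip1',.003),('chip2',.003),('scraper',.03),('mark',.03),('panel',.03)):
    for b in models.boxes_of(n,'wrist')[:4]: e=b['extent'];q=ray(f,e[0],e[1],z);print(n,round(b['confidence'],2),np.round(e),q.round(3),(inv(q)*1000).round())
"
```

```text
t 19.3 at [ 0.4586 -0.0488  0.2665 -1.4308] press mm [-150.5  154.3]
chip1 0.59 [305. 107.   6.   6.] [ 0.482 -0.118  0.003] [-137.   83.]
chip1 0.4 [312.  96.   4.   7.] [ 0.475 -0.13   0.003] [-145.   71.]
chip1 0.38 [306. 117.  11.  11.] [ 0.479 -0.107  0.003] [-139.   94.]
chip2 0.59 [305. 107.   6.   6.] [ 0.482 -0.118  0.003] [-137.   83.]
chip2 0.4 [312.  96.   4.   7.] [ 0.475 -0.13   0.003] [-145.   71.]
chip2 0.38 [306. 117.  11.  11.] [ 0.479 -0.107  0.003] [-139.   94.]
scraper 0.88 [359.  34.  33.  64.] [ 0.437 -0.195  0.03 ] [-193.   13.]
mark 0.7 [200.  26. 123.  52.] [ 0.594 -0.18   0.03 ] [-34.   6.]
panel 0.69 [201.  25. 123.  49.] [ 0.594 -0.182  0.03 ] [-35.   4.]
panel 0.63 [151.  79. 296. 159.] [ 0.642 -0.123  0.03 ] [21. 56.]
```

View pics/w5.png

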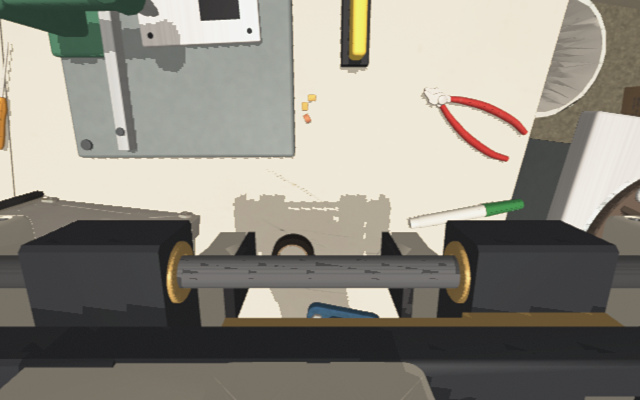

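All three chips lie on the bench in front of the table at (305,107), (312,97) and (306,118). The scraper stands upright at (356,35).

```bash
python3 -c "
from h import *
y=PR[2]-np.pi/2
plan([(*w(-.014,-.180),.285,y),(*w(-.014,-.180),.0415,y)])"
```

```text
t 19.6 at [ 0.4587 -0.0492  0.2665 -1.432 ] press mm [-150.4  153.9]
[[0.89, -0.36, -0.05], [0.89, -0.36, -0.05], [0.89, -0.36, -0.05], [0.89, -0.36, -0.05], [0.89, -0.37, -0.05], [0.89, -0.36, -0.05], [0.89, -0.37, -0.05], [0.89, -0.36, -0.05]] [-0.0, -0.0, -0.0, -0.0, -0.0, -0.0, -0.0, -0.0]
[[0.89, -0.37, -0.05], [0.89, -0.36, -0.05], [0.89, -0.37, -0.05], [0.89, -0.36, -0.05], [0.89, -0.37, -0.05], [0.89, -0.36, -0.05], [0.9, -0.37, -0.04]] [-0.0, -0.0, -0.0, -0.0, -0.0, -0.0, -0.0]
  -> [ 0.6401 -0.3611  0.285  -1.432 ]
[[-0.0, 0.0, 0.97], [-0.0, 0.0, 0.97], [-0.0, 0.0, 0.97], [-0.0, 0.0, 0.98], [-0.0, 0.0, 0.97], [-0.0, 0.0, 0.98], [-0.0, 0.0, 0.97], [-0.0, 0.0, 0.98]] [-0.0, -0.0, -0.0, -0.0, -0.0, -0.0, -0.0, -0.0]
[[-0.0, 0.0, 0.97], [-0.0, 0.0, 0.98]] [-0.0, -0.0]
  -> [ 0.6401 -0.3611  0.0415 -1.432 ]
```

Emit:
{"api": "play_rows", "payload": {
  "travel": [
    [0.89, -0.36, -0.3],
    [0.89, -0.36, -0.3],
    [0.89, -0.36, -0.15],
    [0.89, -0.36, 0],
    [0.89, -0.37, 0],
    [0.89, -0.36, 0],
    [0.89, -0.37, 0],
    [0.89, -0.36, 0]
  ],
  "twist": [0, 0, 0, 0, 0, 0, 0, 0],
  "fingers": 0.6
}}

```text
t: 20.6
eef_pos: [0.5556, -0.216, 0.2852]
ee_rot: [3.141, 0.0, -1.432]
force: [0.0, 0.3, 0.7]
width: 0.0524
gripper_force: 0.0
```

Emit:
{"api": "play_rows", "payload": {
  "travel": [
    [0.89, -0.37, 0],
    [0.89, -0.36, 0],
    [0.89, -0.37, 0],
    [0.89, -0.36, 0],
    [0.89, -0.37, 0],
    [0.89, -0.36, 0],
    [0.9, -0.37, 0],
    [0, 0, 0]
  ],
  "twist": [0, 0, 0, 0, 0, 0, 0, 0]
}}

```text
t: 21.6
eef_pos: [0.6405, -0.3621, 0.2838]
ee_rot: [3.14, 0.001, -1.433]
force: [0.5, 0.4, -0.8]
width: 0.0529
gripper_force: 0.0
```

```bash
python3 -c "
from h import *
y=PR[2]-np.pi/2
f=wgrab('w6.png')
plan([(*w(-.014,-.180),.0415,y)])"
```

```text
t 21.65 at [ 0.6402 -0.3613  0.2842 -1.4327] press mm [ -13.9 -180.3]
[[-0.0, 0.0, 0.97], [-0.0, 0.0, 0.97], [-0.0, 0.0, 0.97], [-0.0, 0.0, 0.97], [-0.0, 0.0, 0.97], [-0.0, 0.0, 0.97], [-0.0, 0.0, 0.97], [-0.0, 0.0, 0.97]] [-0.0, -0.0, -0.0, -0.0, -0.0, -0.0, -0.0, -0.0]
[[-0.01, 0.0, 0.97], [-0.0, 0.0, 0.98]] [-0.0, -0.01]
  -> [ 0.6402 -0.3611  0.0414 -1.4312]
```

View pics/w6.png

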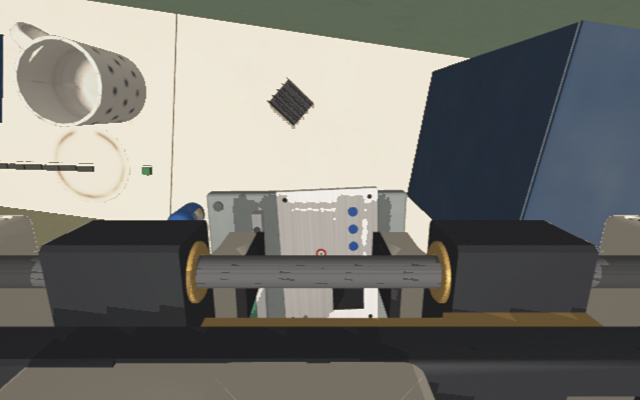

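The panel's right edge runs from (278,190) to (378,187) and slightly overhangs the table. The fingers straddle outside it. The heat sink is clear at (291,102), and the cabinet is at the right.

```bash
python3 -c "
from h import *
f=wgrab()
for n,u,v,z in (('back',278,190,.03),('front',378,187,.03),('mark',321,254,.03)):
  q=ray(f,u,v,z);print(n,(inv(q)*1000).round(1))"
```

```text
back [  31.1 -157.4]
front [ -86.  -160.9]
mark [-19.4 -76.4]
```

Emit:
{"api": "play_rows", "payload": {
  "travel": [
    [0, 0, 0.97],
    [0, 0, 0.97],
    [0, 0, 0.97],
    [0, 0, 0.97],
    [0, 0, 0.97],
    [0, 0, 0.97],
    [0, 0, 0.97],
    [0, 0, 0.97]
  ],
  "twist": [0, 0, 0, 0, 0, 0, 0, 0]
}}

```text
t: 22.7
eef_pos: [0.6403, -0.3599, 0.0913]
ee_rot: [-3.141, -0.0, -1.431]
force: [-0.2, -0.2, -0.3]
width: 0.0522
gripper_force: 0.0
```

Emit:
{"api": "play_rows", "payload": {
  "travel": [
    [0, 0, 0.97],
    [0, 0, 0.95],
    [0, 0, 0]
  ],
  "twist": [0, 0, 0]
}}

```text
t: 23.08
eef_pos: [0.639, -0.3595, 0.0418]
ee_rot: [3.138, 0.002, -1.431]
force: [-0.2, 0.1, 0.2]
width: 0.0524
gripper_force: 0.0
```

Emit:
{"api": "play_rows", "payload": {
  "travel": [
    [-0.4, 0, 0],
    [-0.4, 0, 0],
    [-0.4, 0, 0],
    [-0.4, 0, 0],
    [-0.4, 0, 0],
    [-0.4, 0, 0],
    [-0.4, 0, 0],
    [-0.3, 0, 0]
  ],
  "twist": [0, 0, 0, 0, 0, 0, 0, 0]
}}

```text
t: 24.08
eef_pos: [0.6305, -0.2838, 0.0448]
ee_rot: [-3.14, -0.001, -1.431]
force: [0.5, -5.1, 4.7]
width: 0.0522
gripper_force: 3.2
```

Emit:
{"api": "play_rows", "payload": {
  "travel": [
    [-0.2, 0, 0],
    [-0.1, 0, 0],
    [0, 0, 0]
  ],
  "twist": [0, 0, 0]
}}

```text
t: 24.45
eef_pos: [0.6294, -0.2762, 0.0446]
ee_rot: [-3.14, -0.001, -1.431]
force: [1.8, -3.6, 5.4]
width: 0.0526
gripper_force: 2.4
```

```bash
python3 - <<'E'
from h import *
plan([])
f=grab('top','t7.png')
a=f['pixels'][120:260,230:410,::-1];cv2.imwrite('pics/t7c.png',cv2.resize(a,(720,560),interpolation=cv2.INTER_CUBIC))
E
```

```text
t 24.45 at [ 0.6294 -0.2762  0.0446 -1.4307] press mm [-12.8 -94.6]
```

View pics/t7c.png

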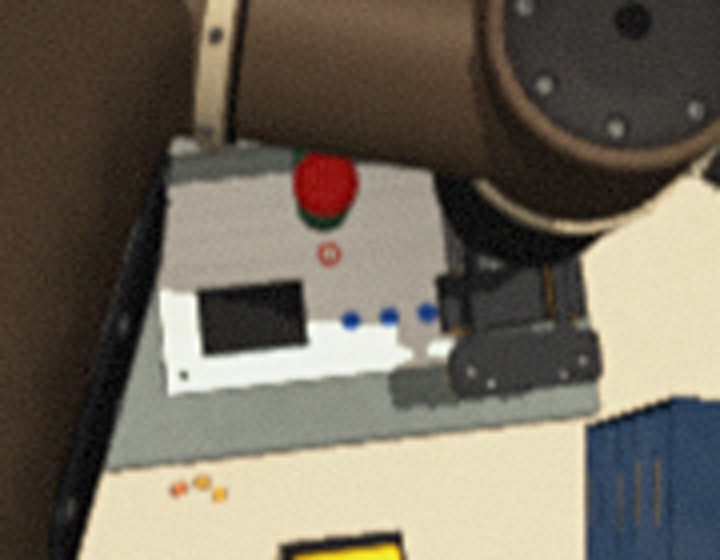

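The mark is at crop (329,254), left of and below the cap at (325,183). The panel's front edge runs from (168,394) rightwards, and the chips are off the table at (200,487).

```bash
python3 - <<'E'
from h import *
f=grab('top')
P=lambda x,y,z:ray(f,230+x/4,120+y/4,z)
for n,x,y,z in [('mark',329,254,.03),('panFL',168,394,.03),('panL2',164,190,.03),('pf2',380,370,.03),('tabF1',110,468,.02),('tabF2',595,412,.02),('cap',325,183,.169)]:
    print(n,(inv(P(x,y,z))*1000).round(1))
E
```

```text
mark [-15.   -2.8]
panFL [-85.2  96.9]
panL2 [32.  87.5]
pf2 [-84.6 -24.5]
tabF1 [-122.9  134.4]
tabF2 [-121.4 -146. ]
cap [-0.1  0.7]
```

Emit:
{"api": "play_rows", "payload": {
  "travel": [
    [0.5, 0, -0.1],
    [0.6, 0, -0.5],
    [0, 0, -1],
    [0, 0, -1],
    [0, 0, -1],
    [0, 0, -1],
    [0, 0, -1],
    [0, 0, -1]
  ],
  "twist": [0, 0, 0, 0, 0, 0, 0, 0]
}}

```text
t: 25.55
eef_pos: [0.632, -0.3044, 0.2097]
ee_rot: [3.141, 0.001, -1.432]
force: [0.1, 0.5, 0.7]
width: 0.0527
gripper_force: 0.0
```

Emit:
{"api": "play_rows", "payload": {
  "travel": [
    [0, 0, -1],
    [0, 0, -1],
    [0, 0, -0.4],
    [0, 0, 0]
  ],
  "twist": [0, 0, 0, 0]
}}

```text
t: 26.05
eef_pos: [0.6324, -0.304, 0.2689]
ee_rot: [-3.141, 0.0, -1.432]
force: [1.1, -0.7, -1.1]
width: 0.0526
gripper_force: 0.0
```

```bash
python3 -c "
from h import *
y=PR[2]-np.pi
plan([(*w(-.108,.008),.268,y),(*w(-.108,.008),.044,y),(*w(-.078,.008),.044,y)])"
```

```text
t 26.05 at [ 0.6324 -0.304   0.2689 -1.4318] press mm [ -13.7 -122.5]
[[-0.47, 0.34, 0.0], [-0.42, 0.41, 0.0], [-0.36, 0.46, 0.0], [-0.29, 0.51, 0.0], [-0.21, 0.55, 0.01], [-0.14, 0.57, 0.0], [-0.05, 0.58, 0.01], [0.03, 0.59, 0.0]] [0.95, 0.95, 0.95, 0.95, 0.95, 0.95, 0.95, 0.96]
[[0.11, 0.57, 0.01], [0.2, 0.55, 0.0], [0.27, 0.52, 0.01]] [0.95, 0.96, 0.95]
  -> [ 0.5209 -0.1879  0.2679 -3.0023]
[[-0.0, 0.0, 1.0], [-0.0, 0.0, 0.99], [-0.0, 0.0, 1.0], [-0.0, 0.0, 0.99], [-0.0, 0.0, 1.0], [-0.0, 0.0, 0.99], [-0.0, 0.0, 1.0], [-0.0, 0.0, 0.99]] [0.0, 0.0, 0.0, 0.0, 0.0, 0.0, 0.0, 0.0]
[[-0.0, 0.0, 1.0]] [0.0]
  -> [ 0.5209 -0.1879  0.0439 -3.0023]
[[-0.6, 0.0, -0.0], [-0.6, 0.0, -0.0]] [0.0, 0.0]
  -> [ 0.5506 -0.1837  0.0439 -3.0023]
```

Emit:
{"api": "play_rows", "payload": {
  "travel": [
    [-0.47, 0.34, 0],
    [-0.42, 0.41, 0],
    [-0.36, 0.46, 0],
    [-0.29, 0.51, 0],
    [-0.21, 0.55, 0],
    [-0.14, 0.57, 0],
    [-0.05, 0.58, 0],
    [0.03, 0.59, 0]
  ],
  "twist": [0.95, 0.95, 0.95, 0.95, 0.95, 0.95, 0.95, 0.96]
}}

```text
t: 27.05
eef_pos: [0.5502, -0.2187, 0.267]
ee_rot: [3.14, -0.002, -2.578]
force: [0.4, 0.3, -0.6]
width: 0.0525
gripper_force: 0.0
```

Emit:
{"api": "play_rows", "payload": {
  "travel": [
    [0.11, 0.57, 0],
    [0.2, 0.55, 0],
    [0.27, 0.52, 0],
    [0, 0, 0.5],
    [0, 0, 0.5],
    [0, 0, 0.5]
  ],
  "twist": [0.95, 0.96, 0.95, 0, 0, 0]
}}

```text
t: 27.8
eef_pos: [0.5207, -0.1878, 0.2293]
ee_rot: [3.141, -0.002, -3.001]
force: [0.5, 0.2, -0.4]
width: 0.0526
gripper_force: 0.0
```

```bash
python3 -c "
from h import *
y=PR[2]-np.pi
f=wgrab('w8.png')
plan([(*w(-.108,.008),.044,y),(*w(-.078,.008),.044,y)])"
```

```text
t 27.85 at [ 0.5199 -0.1876  0.2276 -3.0014] press mm [-109.     8.4]
[[-0.0, -0.0, 0.92], [-0.01, -0.0, 0.92], [-0.0, -0.0, 0.92], [-0.01, -0.0, 0.92], [-0.0, -0.0, 0.92], [-0.01, -0.01, 0.91], [-0.0, -0.0, 0.92], [-0.01, -0.01, 0.91]] [0.0, 0.0, 0.0, 0.0, 0.0, 0.0, 0.0, 0.01]
  -> [ 0.521  -0.1879  0.0441 -3.0029]
[[-0.6, 0.0, 0.0], [-0.6, 0.0, 0.0]] [-0.0, -0.0]
  -> [ 0.5507 -0.1838  0.0441 -3.0029]
```

View pics/w8.png

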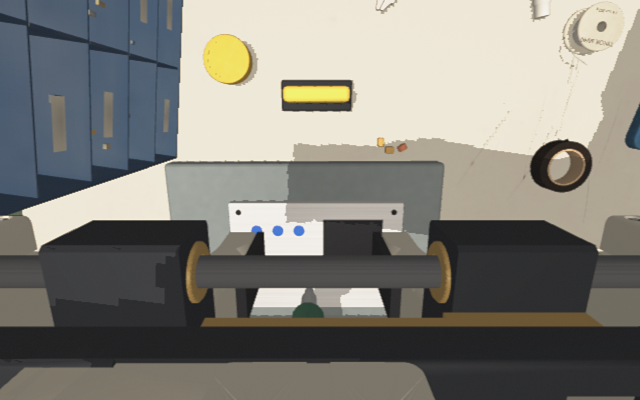

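The panel's front edge runs along row 203 (columns 230–403), parallel to the table edge. The scraper is upright at (316,95), and the chips are at (380–402,147), off the table.

Emit:
{"api": "play_rows", "payload": {
  "travel": [
    [0, 0, 0.92],
    [0, 0, 0.92],
    [0, 0, 0.92],
    [0, 0, 0.92],
    [0, 0, 0.92],
    [0, 0, 0.92],
    [0, 0, 0.92],
    [0, 0, 0.85]
  ],
  "twist": [0, 0, 0, 0, 0, 0, 0, 0]
}}

```text
t: 28.85
eef_pos: [0.5207, -0.1878, 0.0474]
ee_rot: [3.142, -0.001, -3.001]
force: [-0.4, -0.7, 0.4]
width: 0.0529
gripper_force: 0.0
```

Emit:
{"api": "play_rows", "payload": {
  "travel": [
    [-0.2, 0, 0],
    [-0.2, 0, 0],
    [-0.2, 0, 0],
    [-0.2, 0, 0],
    [-0.2, 0, 0],
    [-0.1, 0, 0],
    [0, 0, 0]
  ],
  "twist": [0, 0, 0, 0, 0, 0, 0]
}}

```text
t: 29.72
eef_pos: [0.5466, -0.184, 0.0493]
ee_rot: [3.141, -0.003, -3.002]
force: [-6.9, -0.1, 8.7]
width: 0.0527
gripper_force: 4.6
```

```bash
python3 -c "
from h import *
plan([])"
```

```text
t 29.73 at [ 0.5466 -0.184   0.0493 -3.0018] press mm [-82.    8.2]
```

Emit:
{"api": "play_rows", "payload": {
  "travel": [
    [0.5, 0, 0],
    [0, 0, 0.1],
    [0, 0, 0.1],
    [0, 0, 0]
  ],
  "twist": [0, 0, 0, 0]
}}

```text
t: 30.22
eef_pos: [0.5348, -0.1855, 0.0433]
ee_rot: [3.141, -0.002, -3.002]
force: [-2.5, -0.3, 1.4]
width: 0.053
gripper_force: 1.2
```

```bash
python3 -c "
from h import *
plan([])
f=grab('top');im=f['pixels'];cv2.imwrite('pics/t9.png',im[:,:,::-1])
hsv=cv2.cvtColor(im,cv2.COLOR_RGB2HSV);u,v=proj(f,[*w(0,0),.03]);print(u,v)
for n in ('panel','mark'):
  for b in models.boxes_of(n,'top')[:2]: e=b['extent'];print(n,b['confidence'],e,(inv(ray(f,e[0],e[1],.03))*1000).round(1))
for du in range(-14,6): print(du, [int(im[int(v)+k,int(u)+du,0])-int(im[int(v)+k,int(u)+du,1]) for k in range(-6,14)])"
```

```text
t 30.23 at [ 0.5348 -0.1855  0.0433 -3.002 ] press mm [-94.    8.4]
310.31628949366274 177.22606492716878
panel 0.51 [316.6, 162.8, 55.9, 5.5] [ 32.  -18.1]
panel 0.4 [209.3, 244.1, 14.2, 23.1] [-127.3  242.1]
mark 0.41 [311.1, 163.2, 61.9, 12.9] [32.4 -5.4]
-14 [-2, 1, 9, 1, 2, 1, 0, 6, 7, 5, 3, 1, 5, -1, 2, 5, 1, 2, 4, 1]
-13 [-1, -1, 4, 6, 3, 1, 3, 0, 8, -1, 2, 5, 4, -2, 6, 3, 1, 1, -1, 1]
-12 [5, 5, 6, 6, 5, 6, 7, 4, -2, 5, 1, 2, 1, 4, 0, 8, 2, 4, 6, 1]
-11 [-1, 4, 2, 3, 5, 2, 1, -2, 3, 3, 1, 8, 0, 3, 3, 6, -1, 2, 4, 0]
-10 [3, 4, 4, 2, 7, 4, 4, 4, -1, 3, 5, 4, 4, 0, 4, 2, 1, 2, 2, -1]
-9 [1, -2, 1, 2, 5, 3, 3, 2, 5, 0, 3, 6, 3, 4, 6, 3, 8, 5, 7, 4]
-8 [6, 1, -2, 3, 3, 3, 2, 3, 5, 4, 3, 0, 5, 6, 1, 4, 4, 6, 0, 1]
-7 [-3, 3, 2, 5, 6, 5, 4, 5, 5, 8, 6, 3, 3, 1, 3, 6, 5, 2, 3, 5]
-6 [2, 2, 3, -2, 2, 7, 0, 4, 1, 4, 4, 4, 1, 3, 6, 5, 2, 2, 8, 0]
-5 [9, -1, 5, 0, 7, 1, 3, 5, 1, 6, 3, 3, 0, 1, 4, 3, 7, 2, 4, 5]
-4 [1, 5, 6, 3, 8, 4, 5, 0, 2, 3, 2, 5, 4, 2, 4, 6, 2, 4, 2, 1]
-3 [1, 0, 2, 6, 0, 0, 4, 3, 3, 2, 1, 3, 3, 9, 6, 2, 7, 2, 5, 3]
-2 [6, 4, -1, 2, 3, 2, 6, 2, -1, 4, 0, 4, 2, 3, 6, 4, 3, 3, 1, 7]
-1 [4, 0, 7, 1, 2, 4, 2, 5, 2, 2, 8, 2, 5, 4, 4, 3, 6, 2, 6, 1]
0 [1, 4, 5, 8, 1, 1, 0, 2, 4, 1, 2, 4, 4, 4, 9, 6, 0, 7, 2, 3]
1 [0, 3, 0, 1, 7, 5, 5, 2, -1, 4, 3, 3, 8, -2, 4, 2, 3, 6, 1, 0]
2 [3, 2, 2, 3, -2, 8, 4, 0, 7, 1, 5, 6, 3, 2, 3, 2, 5, 3, 4, 2]
3 [2, 5, 3, 0, 7, 0, 3, 5, 3, 5, 2, 3, 3, 2, 7, 4, 3, 2, 8, 1]
4 [3, 4, 5, 10, 4, 4, 8, 7, 2, 3, 7, 1, 5, 3, 5, 0, 7, -1, 4, 3]
5 [-1, 2, 2, 2, 3, 4, 2, 5, 1, 5, 4, 7, 8, 5, 6, 5, 1, 1, 3, 0]
```

```bash
python3 -c "
from h import *
s=arm.get_state();print(s['force'],s['gripper_force'],s['eef_pos'])
f=grab('scene','s9.png')
for n in ('panel','mark'):
  for b in models.boxes_of(n,'scene')[:2]: e=b['extent'];print(n,b['confidence'],e)
a=cv2.imread('pics/s9.png')[200:300,240:400];cv2.imwrite('pics/s9c.png',cv2.resize(a,(800,500),interpolation=2))"
```

```text
[-1.49237321 -0.60249463 -1.23858696] 0.6752787111327052 [ 0.53565504 -0.18541717  0.04345907]
mark 0.62 [327.8, 242.2, 79.5, 43.4]
```

View pics/s9c.png

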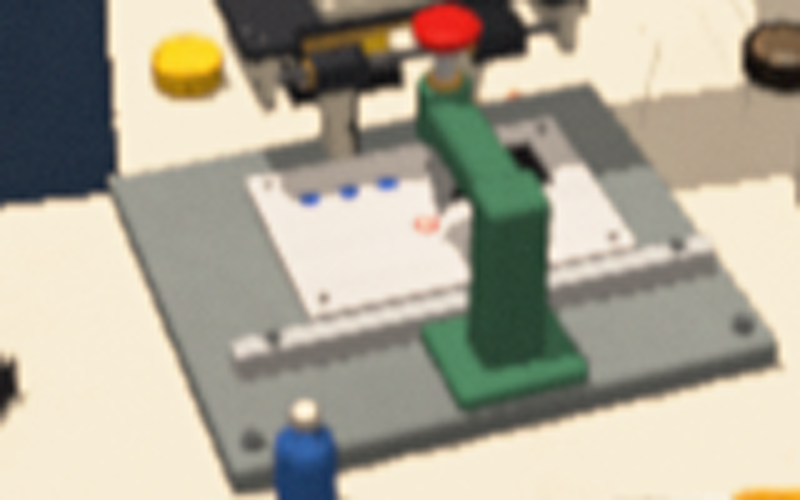

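The panel is near the fence but not touching at the left: back edge (312,317)–(632,243), mark (427,224), fence along (235,350)–(710,243).

```bash
python3 - <<'E'
from h import *
f=grab('scene')
for n,x,y,z in [('FR',247,180,.03),('FL',548,120,.03),('BL',632,243,.03),('BR',312,317,.03),('mark',427,224,.03),('fenceL',700,238,.038),('fenceR',237,343,.038),('tBL',775,345,.02),('tBR',235,478,.02),('tFR',112,183,.02),('tFL',588,85,.02),('cap',447,28,.169)]:
    q=ray(f,240+x/5,200+y/5,z);print(n,(inv(q)*1000).round(1))
E
```

```text
FR [-78.6 -83.3]
FL [-77.7  92.5]
BL [38.2 93. ]
BR [ 40.9 -83.9]
mark [-11.3  -3.6]
fenceL [ 54.7 123.8]
fenceR [  56.7 -127.5]
tBL [124.8 134. ]
tBR [ 128.4 -149.6]
tFR [-112.3 -150.9]
tFL [-115.   133.2]
cap [10.7 -2.8]
```

Emit:
{"api": "play_rows", "payload": {
  "travel": [
    [0.12, 0, 0],
    [0, 0, 0.1],
    [0, 0, 0],
    [0, 0, 0]
  ],
  "twist": [0, 0, 0, 0]
}}

```text
t: 31.08
eef_pos: [0.533, -0.1859, 0.0414]
ee_rot: [-3.142, 0.0, -3.002]
force: [0.3, 0.1, 0.4]
width: 0.0523
gripper_force: 0.0
```

Emit:
{"api": "play_rows", "payload": {
  "travel": [
    [-0.15, 0, 0],
    [-0.15, 0, 0],
    [-0.1, 0, 0],
    [0, 0, 0]
  ],
  "twist": [0, 0, 0, 0]
}}

```text
t: 31.58
eef_pos: [0.5429, -0.1845, 0.0412]
ee_rot: [-3.142, 0.0, -3.002]
force: [-1.9, -0.9, 0.7]
width: 0.0526
gripper_force: 0.8
```

Pushing properly now, with z staying put. Next is the last part, up to the fence.

Emit:
{"api": "play_rows", "payload": {
  "travel": [
    [-0.1, 0, 0],
    [-0.1, 0, 0],
    [-0.1, 0, 0],
    [0, 0, 0]
  ],
  "twist": [0, 0, 0, 0]
}}

```text
t: 32.08
eef_pos: [0.5493, -0.1836, 0.0411]
ee_rot: [3.141, -0.002, -3.002]
force: [-4.7, -2.0, 2.2]
width: 0.0529
gripper_force: 2.4
```

Emit:
{"api": "play_rows", "payload": {
  "travel": [
    [-0.05, 0, 0],
    [-0.05, 0, 0],
    [0, 0, 0]
  ],
  "twist": [0, 0, 0]
}}

```text
t: 32.45
eef_pos: [0.5495, -0.1835, 0.041]
ee_rot: [3.141, -0.006, -3.002]
force: [-10.9, -2.3, 8.5]
width: 0.0527
gripper_force: 5.6
```

Emit:
{"api": "play_rows", "payload": {
  "travel": [
    [-0.06, 0, 0],
    [-0.06, 0, 0],
    [0, 0, 0]
  ],
  "twist": [0, 0, 0]
}}

```text
t: 32.83
eef_pos: [0.5497, -0.1835, 0.0407]
ee_rot: [3.14, -0.011, -3.003]
force: [-18.0, -2.5, 14.6]
width: 0.0523
gripper_force: 9.3
```

```bash
python3 -c "
from h import *
plan([])"
```

```text
t 32.83 at [ 0.5497 -0.1835  0.0407 -3.0028] press mm [-78.9   8.3]
```

Emit:
{"api": "play_rows", "payload": {
  "travel": [
    [0.5, 0, 0],
    [0.3, 0, -1],
    [0, 0, -1],
    [0, 0, -1],
    [0, 0, -1],
    [0, 0, -1],
    [0, 0, -1],
    [0, 0, -1]
  ],
  "twist": [0, 0, 0, 0, 0, 0, 0, 0]
}}

```text
t: 33.83
eef_pos: [0.5367, -0.1853, 0.2176]
ee_rot: [-3.141, 0.003, -3.001]
force: [0.5, -0.1, 0.1]
width: 0.0527
gripper_force: 0.0
```

Emit:
{"api": "play_rows", "payload": {
  "travel": [
    [0, 0, -1],
    [0, 0, -1],
    [0, 0, 0],
    [0, 0, 0]
  ],
  "twist": [0, 0, 0, 0]
}}

```text
t: 34.33
eef_pos: [0.536, -0.1852, 0.266]
ee_rot: [3.141, 0.001, -3.002]
force: [-0.4, -0.1, -0.2]
width: 0.0529
gripper_force: 0.0
```

```bash
python3 -c "
from h import *
y=PR[2]-np.pi/2
plan([(*w(-.012,-.110),.262,y),(*w(-.012,-.110),.0415,y)])"
```

```text
t 34.33 at [ 0.536  -0.1852  0.266  -3.0018] press mm [-92.7   8.5]
[[-0.29, -0.43, 0.01], [-0.23, -0.47, 0.02], [-0.16, -0.5, 0.01], [-0.09, -0.51, 0.02], [-0.01, -0.52, 0.01], [0.06, -0.52, 0.02], [0.13, -0.5, 0.01], [0.2, -0.48, 0.02]] [-0.95, -0.95, -0.95, -0.95, -0.95, -0.95, -0.95, -0.95]
[[0.27, -0.45, 0.01], [0.33, -0.4, 0.02], [0.39, -0.36, 0.01]] [-0.96, -0.95, -0.96]
  -> [ 0.6324 -0.2914  0.262  -1.4313]
[[-0.0, 0.0, 0.98], [-0.0, 0.0, 0.98], [-0.0, 0.0, 0.98], [-0.0, 0.0, 0.98], [-0.0, 0.0, 0.98], [-0.0, 0.0, 0.98], [-0.0, 0.0, 0.98], [-0.0, 0.0, 0.98]] [0.0, 0.0, 0.0, 0.0, 0.0, 0.0, 0.0, 0.0]
[[-0.0, 0.0, 0.98]] [0.0]
  -> [ 0.6324 -0.2914  0.0415 -1.4313]
```

Emit:
{"api": "play_rows", "payload": {
  "travel": [
    [-0.29, -0.43, 0],
    [-0.23, -0.47, 0],
    [-0.16, -0.5, 0],
    [-0.09, -0.51, 0],
    [-0.01, -0.52, 0],
    [0.06, -0.52, 0],
    [0.13, -0.5, 0],
    [0.2, -0.48, 0]
  ],
  "twist": [-0.95, -0.95, -0.95, -0.95, -0.95, -0.95, -0.95, -0.95]
}}

```text
t: 35.33
eef_pos: [0.6059, -0.2627, 0.2649]
ee_rot: [3.14, 0.0, -1.857]
force: [0.6, 0.5, 0.2]
width: 0.0527
gripper_force: 0.0
```

Emit:
{"api": "play_rows", "payload": {
  "travel": [
    [0.27, -0.45, 0],
    [0.33, -0.4, 0],
    [0.39, -0.36, 0],
    [0, 0, 0],
    [0, 0, 0]
  ],
  "twist": [-0.96, -0.95, -0.96, 0, 0]
}}

```text
t: 35.95
eef_pos: [0.6319, -0.2914, 0.2654]
ee_rot: [3.141, 0.001, -1.434]
force: [0.3, 0.7, -0.4]
width: 0.0523
gripper_force: 0.0
```

```bash
cat > m.py <<'E'
from h import *
def mark(f):
    "red ring centre near the punch, not the cap, by colour"
    im=f['pixels'].astype(int);red=((im[...,0]-im[...,1]>35)&(im[...,0]-im[...,2]>35)).astype(np.uint8)
    n,l,st,c=cv2.connectedComponentsWithStats(red,connectivity=8)
    for i in range(1,n):
        q=inv(ray(f,*c[i],.03))*1000
        if abs(q[0])<60 and abs(q[1])<60 and st[i,4]>=4: print('red',c[i].round(1),st[i].tolist(),q.round(1))
    for nm,g in (('punch@.03',(0,0)),): print(nm,proj(f,[*w(*g),.03]).round(1))
E
python3 -c "
from m import *
plan([(*w(-.012,-.110),.0415,PR[2]-np.pi/2)])
f=grab('top','t10.png');mark(f)
f=wgrab('w10.png');mark(f)
f=grab('scene','s10.png');mark(f)
a=cv2.imread('pics/t10.png')[140:220,250:370];b=cv2.imread('pics/w10.png')[180:330,220:420]
cv2.imwrite('pics/c10.png',np.hstack([cv2.resize(a,(400,267),interpolation=2),cv2.resize(b,(356,267),interpolation=2)]))
"
```

```text
t 35.95 at [ 0.6319 -0.2914  0.2654 -1.4342] press mm [ -12.5 -109.9]
[[0.0, -0.0, 1.0], [0.0, -0.0, 0.99], [0.0, -0.0, 1.0], [0.0, -0.0, 0.99], [0.0, -0.0, 1.0], [0.0, -0.0, 0.99], [0.0, -0.01, 1.0], [0.0, -0.0, 0.99]] [-0.0, -0.0, -0.0, -0.0, -0.0, -0.0, -0.01, -0.0]
[[0.0, -0.01, 1.0]] [-0.01]
  -> [ 0.6324 -0.2913  0.0414 -1.4312]
red [310.9 165.2] [303, 157, 17, 17, 225] [27.7 -4.5]
red [311.5 178.2] [309, 177, 5, 3, 11] [-2.5 -2.4]
punch@.03 [310.3 177.2]
red [305.8 308. ] [305, 307, 2, 3, 4] [ 1.2 57.1]
punch@.03 [306.3 265.2]
red [326.8 247.5] [325, 246, 5, 4, 18] [ 0.6 -4. ]
punch@.03 [328.1 247.1]
```

View pics/c10.png

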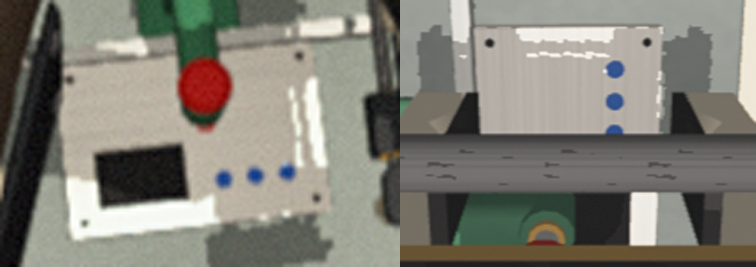

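The panel is now seated along the fence. In the top view the red ring peeks out just below the nose at (206,126), slightly right of centre, so it still needs about 3–4 mm to the left.

```bash
python3 - <<'E'
from h import *
f=wgrab()
g=cv2.imread('pics/w10.png',0).astype(int)
for u in (272,285,315,345,358):
    col=g[180:215,u];d=np.abs(np.diff(col));k=d.argmax();print(u,180+k+.5,d[k],end=' ')
    q=inv(ray(f,u,180+k+1,.03))*1000;print(q.round(1))
row=g[215,240:400];d=np.diff(row);print([(240+i,int(x)) for i,x in enumerate(d) if abs(x)>25])
# table right edge
for u in (230,250,390):
    col=g[100:200,u];d=np.abs(np.diff(col));k=d.argmax();q=inv(ray(f,u,100+k+1,.02))*1000;print('tab',u,100+k,d[k],q.round(1))
t=grab('top');a=t['pixels']
B=(a[...,2].astype(int)-a[...,0]>50).astype(np.uint8)
n,l,st,c=cv2.connectedComponentsWithStats(B)
for i in range(1,n):
    if 8<st[i,4]<60: print('blue',c[i],st[i,4],(inv(ray(t,*c[i],.03))*1000).round(1))
E
```

```text
272 202.5 45 [ 38.2 -76.2]
285 195.5 72 [ 23.3 -84.4]
315 194.5 68 [-10.4 -85.5]
345 194.5 72 [-44.1 -85.5]
358 205.5 77 [-59.1 -72.6]
[(259, -32), (260, -29), (261, 38), (262, 38), (336, -33), (337, -35), (343, 38), (344, 35), (366, -38), (394, 27)]
tab 230 133 116 [  83.2 -152.3]
tab 250 133 116 [  61.2 -152.3]
tab 390 132 115 [ -93.2 -153.4]
blue [351.92307692 111.65384615] 26 [ 144.8 -114.2]
blue [326.21428571 192.35714286] 14 [-38.8 -32.5]
blue [335.53846154 191.15384615] 13 [-38.3 -54.1]
blue [316.5        193.28571429] 14 [-38.6 -10.1]
blue [405.13461538 221.94230769] 52 [-126. -205.]
blue [426.46153846 221.5       ] 26 [-130.3 -254.2]
blue [394.55555556 224.33333333] 9 [-128.8 -180. ]
blue [383.15384615 285.80769231] 26 [-263.3 -136.2]
blue [380.66666667 297.33333333] 9 [-288.  -127.4]
blue [390.11111111 307.22222222] 9 [-312.  -145.8]
blue [411.64705882 313.23529412] 17 [-330.7 -192.4]
blue [409.18 323.3 ] 50 [-351.8 -183.9]
blue [398.97435897 338.46153846] 39 [-381.8 -156.7]
blue [399.41176471 357.17647059] 17 [-421.9 -152.4]
```

```bash
python3 - <<'E'
from h import *
T=grab('top');S=grab('scene')
def blobs(png,cond,lo,hi):
    a=cv2.imread('pics/'+png)[:,:,::-1].astype(int);n,l,st,c=cv2.connectedComponentsWithStats(cond(a).astype(np.uint8))
    return [(c[i],st[i,4]) for i in range(1,n) if lo<=st[i,4]<=hi]
blue=lambda a:(a[...,2]-a[...,0]>50)
red=lambda a:((a[...,0]-a[...,1]>30)&(a[...,0]-a[...,2]>30))
def near(L,f,z,c,r): return [(inv(ray(f,*p,z))*1000,k,p) for p,k in L if np.linalg.norm(inv(ray(f,*p,z))*1000-c)<r]
for nm,f in (('top',T),('scene',S)):
    z=.03
    d0=near(blobs(nm+'1.png',blue,3,60),f,z,[-60,-100],60); m0=near(blobs(nm+'1.png',red,3,60),f,z,[-18,-76],25)
    d1=near(blobs(nm+'10.png',blue,3,60),f,z,[-38,-30],60); m1=near(blobs(nm+'10.png',red,3,60),f,z,[0,0],25)
    cap=near(blobs(nm+'10.png',red,61,2000),f,.163,[0,0],30);cap0=near(blobs(nm+'1.png',red,61,2000),f,.163,[0,0],30)
    for t,x in (('d0',d0),('m0',m0),('d1',d1),('m1',m1),('cap',cap),('cap0',cap0)): print(nm,t,[(q.round(1).tolist(),int(k),p.round(1).tolist()) for q,k,p in x])
E
```

```text
[ WARN:0@2.973] global loadsave.cpp:275 findDecoder imread_('pics/top10.png'): can't open/read file: check file path/integrity
Traceback (most recent call last):
TypeError: 'NoneType' object is not subscriptable
```

```bash
cp pics/t10.png pics/top10.png; cp pics/s10.png pics/scene10.png; cat > n.py <<'E'
from h import *
def blobs(png,cond,lo,hi):
    a=cv2.imread('pics/'+png)[:,:,::-1].astype(int);n,l,st,c=cv2.connectedComponentsWithStats(cond(a).astype(np.uint8))
    return [(c[i],st[i,4]) for i in range(1,n) if lo<=st[i,4]<=hi]
blue=lambda a:(a[...,2]-a[...,0]>50)
red=lambda a:((a[...,0]-a[...,1]>30)&(a[...,0]-a[...,2]>30))
def near(L,f,z,c,r): return [(inv(ray(f,*p,z))*1000,k,p) for p,k in L if np.linalg.norm(inv(ray(f,*p,z))*1000-c)<r]
def report(tag,cd,cm):
  for nm in ('top','scene'):
    f=grab(nm,nm+tag+'.png') if not tag in ('1','10') else grab(nm)
    d=near(blobs(nm+tag+'.png',blue,3,60),f,.03,cd,45); m=near(blobs(nm+tag+'.png',red,3,60),f,.03,cm,25)
    cap=near(blobs(nm+tag+'.png',red,61,2000),f,.163,[0,0],30)
    for t,x in (('dots',d),('mark',m),('cap',cap)): print(tag,nm,t,[(q.round(1).tolist(),int(k)) for q,k,p in x])
E
python3 -c "
from n import *
report('1',[-50,-110],[-18,-76]);report('10',[-38,-30],[0,0])"
```

```text
1 top dots [([-54.9, -128.8], 15), ([-56.3, -106.8], 15), ([-57.0, -84.9], 17)]
1 top mark [([-17.4, -75.3], 25)]
1 top cap [([2.0, 0.8], 229)]
1 scene dots [([-59.0, -87.3], 6), ([-57.5, -109.9], 6), ([-56.1, -131.5], 7)]
1 scene mark [([-18.5, -77.1], 17)]
1 scene cap [([-3.5, 19.8], 267)]
10 top dots [([-37.6, -54.2], 15), ([-38.8, -32.5], 14), ([-38.6, -10.1], 14)]
10 top mark [([-2.6, -2.4], 13)]
10 top cap [([2.2, 0.8], 229)]
10 scene dots [([-38.7, -13.4], 4), ([-38.9, -34.6], 3), ([-39.0, -56.5], 5)]
10 scene mark [([0.6, -4.4], 19)]
10 scene cap [([1.5, -1.6], 115)]
```

The mark relative to the cap is about -3.1 mm in y and 0 in x. I'll descend and push left, ending at TCP y ≈ -91.5 (press).

Emit:
{"api": "play_rows", "payload": {
  "travel": [
    [0, 0, 1],
    [0, 0, 1],
    [0, 0, 1],
    [0, 0, 1],
    [0, 0, 1],
    [0, 0, 1],
    [0, 0, 1],
    [0, 0, 1]
  ],
  "twist": [0, 0, 0, 0, 0, 0, 0, 0]
}}

```text
t: 37.5
eef_pos: [0.6323, -0.2917, 0.0656]
ee_rot: [-3.141, -0.0, -1.431]
force: [-0.0, 0.4, -0.3]
width: 0.0526
gripper_force: 0.0
```

Emit:
{"api": "play_rows", "payload": {
  "travel": [
    [0, 0, 0.94],
    [0, 0, 0],
    [0, 0, 0],
    [-0.2, 0, 0],
    [-0.2, 0, 0],
    [-0.15, 0, 0],
    [0, 0, 0]
  ],
  "twist": [0, 0, 0, 0, 0, 0, 0]
}}

```text
t: 38.38
eef_pos: [0.6303, -0.2776, 0.0431]
ee_rot: [-3.141, -0.0, -1.431]
force: [0.5, -0.5, -0.2]
width: 0.0527
gripper_force: 0.0
```

```bash
python3 -c "
from h import *
plan([(*w(-.012,-.0915),.0415,PR[2]-np.pi/2)])"
```

```text
t 38.38 at [ 0.6303 -0.2776  0.0431 -1.4308] press mm [-12.1 -96.1]
[[-0.18, -0.0, 0.06]] [0.01]
  -> [ 0.6297 -0.2732  0.0416 -1.4323]
```

Emit:
{"api": "play_rows", "payload": {
  "travel": [
    [0, 0, 0.07],
    [-0.06, 0, 0],
    [-0.06, 0, 0],
    [-0.05, 0, 0],
    [0, 0, 0],
    [0, 0, 0]
  ],
  "twist": [0, 0, 0, 0, 0, 0]
}}

```text
t: 39.12
eef_pos: [0.6298, -0.2738, 0.0412]
ee_rot: [-3.141, 0.0, -1.431]
force: [0.2, -0.7, 0.4]
width: 0.0526
gripper_force: 0.2
```

```bash
python3 -c "
from n import *
plan([])
report('11',[-38,-30],[0,0])"
```

```text
t 39.12 at [ 0.6298 -0.2738  0.0412 -1.4313] press mm [-12.1 -92.2]
11 top dots [([-38.8, -29.0], 14), ([-38.5, -51.4], 13), ([-38.5, -7.5], 13)]
11 top mark [([-2.2, 2.4], 11)]
11 top cap [([1.7, 1.0], 219)]
11 scene dots []
11 scene mark [([1.0, -1.4], 20)]
11 scene cap [([1.5, -1.6], 115)]
```

The mark now matches the cap in both views (within about 1 mm). I'll back off, rise, close the fingers and go above the cap.

Emit:
{"api": "play_rows", "payload": {
  "travel": [
    [0.5, 0, 0],
    [0.5, 0, -0.8],
    [0, 0, -1],
    [0, 0, -1],
    [0, 0, -1],
    [0, 0, -1],
    [0, 0, -1],
    [0, 0, -1]
  ],
  "twist": [0, 0, 0, 0, 0, 0, 0, 0]
}}

```text
t: 40.22
eef_pos: [0.6332, -0.2994, 0.212]
ee_rot: [-3.141, -0.0, -1.432]
force: [0.6, 0.4, -0.3]
width: 0.0525
gripper_force: 0.0
```

Emit:
{"api": "play_rows", "payload": {
  "travel": [
    [0, 0, -0.5],
    [0, 0, 0],
    [0, 0, 0]
  ],
  "twist": [0, 0, 0],
  "fingers": 0,
  "newtons": 10
}}

```text
t: 40.6
eef_pos: [0.6326, -0.2986, 0.2222]
ee_rot: [3.14, 0.001, -1.432]
force: [-0.1, -0.1, -0.1]
width: 0.0283
gripper_force: 0.0
```

```bash
python3 -c "
from n import *
y=PR[2]-np.pi/2
plan([(*w(.001,.0005),.23,y),(*w(.001,.0005),.192,y)])
report('12',[-38,-30],[0,0])"
```

```text
t 40.6 at [ 0.6326 -0.2986  0.2222 -1.4315] press mm [ -12.7 -117.1]
[[-0.94, -0.11, -0.06], [-0.94, -0.11, -0.06], [-0.94, -0.11, -0.06], [-0.94, -0.11, -0.07], [-0.94, -0.11, -0.06]] [0.0, 0.0, 0.0, 0.0, 0.0]
  -> [ 0.6299 -0.1803  0.23   -1.4315]
[[-0.0, 0.0, 0.76], [-0.0, 0.0, 0.76]] [0.0, 0.0]
  -> [ 0.6299 -0.1803  0.192  -1.4315]
12 top dots [([-38.8, -29.0], 14), ([-38.5, -51.4], 13), ([-38.8, -7.2], 14)]
12 top mark [([-2.2, 2.4], 15)]
12 top cap [([2.1, 0.8], 231)]
12 scene dots [([-39.5, -8.9], 3), ([-39.1, -31.7], 4), ([-38.3, -53.1], 4)]
12 scene mark [([1.2, -1.8], 19)]
12 scene cap [([1.5, -1.6], 115)]
```

Emit:
{"api": "play_rows", "payload": {
  "travel": [
    [-0.94, -0.11, -0.06],
    [-0.94, -0.11, -0.06],
    [-0.94, -0.11, -0.06],
    [-0.94, -0.11, -0.07],
    [-0.94, -0.11, -0.06],
    [0, 0, 0.7],
    [0, 0, 0.7],
    [0, 0, 0]
  ],
  "twist": [0, 0, 0, 0, 0, 0, 0, 0]
}}

```text
t: 41.7
eef_pos: [0.6291, -0.1806, 0.1935]
ee_rot: [3.137, 0.001, -1.432]
force: [-0.1, 0.2, -0.3]
width: 0.0004
gripper_force: 0.0
```

Emit:
{"api": "play_rows", "payload": {
  "travel": [
    [0, 0, 0.2],
    [0, 0, 0.2],
    [0, 0, 0.2],
    [0, 0, 0.15],
    [0, 0, 0]
  ],
  "twist": [0, 0, 0, 0, 0]
}}

```text
t: 42.32
eef_pos: [0.6306, -0.1807, 0.1777]
ee_rot: [-3.141, -0.001, -1.431]
force: [-0.2, -1.7, 2.9]
width: 0.0001
gripper_force: 1.4
```

Emit:
{"api": "play_rows", "payload": {
  "travel": [
    [0, 0, 0.1],
    [0, 0, 0.1],
    [0, 0, 0.06],
    [0, 0, 0]
  ],
  "twist": [0, 0, 0, 0]
}}

```text
t: 42.82
eef_pos: [0.6307, -0.1806, 0.1718]
ee_rot: [-3.141, -0.001, -1.431]
force: [-0.9, -1.8, 8.1]
width: 0.0007
gripper_force: 3.8
```

Emit:
{"api": "play_rows", "payload": {
  "travel": [
    [0, 0, 0.05],
    [0, 0, 0.05],
    [0, 0, 0]
  ],
  "twist": [0, 0, 0]
}}

```text
t: 43.2
eef_pos: [0.6308, -0.1806, 0.171]
ee_rot: [-3.14, -0.001, -1.431]
force: [-4.5, -0.2, 16.2]
width: 0.0005
gripper_force: 8.2
```

The punch is in contact: force rose from the spring's ~4 N to 16 N and z is blocked at about 16–17 mm of travel. Now release.

Emit:
{"api": "play_rows", "payload": {
  "travel": [
    [0, 0, -0.4],
    [0, 0, -0.4],
    [0, 0, -0.8],
    [0, 0, -1],
    [0, 0, -1],
    [0.9, 0, 0],
    [0.9, 0, 0],
    [0.9, 0, 0]
  ],
  "twist": [0, 0, 0, 0, 0, 0, 0, 0]
}}

```text
t: 44.2
eef_pos: [0.6394, -0.2487, 0.2571]
ee_rot: [3.14, 0.001, -1.432]
force: [0.8, 0.4, -0.5]
width: 0.0007
gripper_force: 0.0
```

Emit:
{"api": "play_rows", "payload": {
  "travel": [
    [0.9, 0, 0],
    [0.9, 0, 0],
    [0, 0, 0],
    [0, 0, 0]
  ],
  "twist": [0, 0, 0, 0]
}}

```text
t: 44.7
eef_pos: [0.646, -0.2921, 0.2583]
ee_rot: [3.141, 0.0, -1.432]
force: [-0.3, -0.4, 0.0]
width: 0.0005
gripper_force: 0.0
```

```bash
python3 -c "
from n import *
report('13',[-38,-30],[0,0])
for c in ('top','scene'):
  f=grab(c)
  for n in ('scraper','tin','tape','heatsink'):
    for b in models.boxes_of(n,c)[:1]: e=b['extent'];print(c,n,round(b['confidence'],2),ray(f,e[0],e[1],.01 if n!='scraper' else .03).round(3))"
```

```text
13 top dots [([-38.4, -51.3], 18), ([-38.4, -29.4], 16), ([-38.5, -6.9], 17)]
13 top mark [([-2.3, 2.4], 13)]
13 top cap [([2.2, 0.8], 228)]
13 scene dots [([-38.0, -10.0], 5), ([-39.3, -31.7], 7), ([-38.8, -54.3], 6)]
13 scene mark [([1.2, -1.1], 19)]
13 scene cap [([1.5, -1.6], 115)]
top scraper 0.79 [ 0.435 -0.199  0.03 ]
top tin 0.84 [ 0.414 -0.285  0.01 ]
top heatsink 0.66 [ 0.683 -0.433  0.01 ]
scene scraper 0.85 [ 0.444 -0.2    0.03 ]
scene tin 0.73 [0.474 0.057 0.01 ]
scene tape 0.44 [0.482 0.054 0.01 ]
scene heatsink 0.58 [ 0.681 -0.43   0.01 ]
```

```bash
python3 -c "
from station import arm
print(arm.job_done())"
```

```text
the job is handed in; nothing more can be done
None
```

I handed the job in at about 45 s, but the call returned no verdict. By the cameras, the offcuts are off the table, the scraper stands on the bench, and the panel sits against the fence with its mark about 1 mm from under the punch. I pressed the cap until the force showed the punch touching the mark, and it sprang back up. The tin and heat sink read where they started. The tape reading was weak (0.44 confidence), but I saw no sign it had moved.

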